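Clamp a resin specimen block in the tilted stand

ROBOT

A 6-joint arm with a two-finger parallel gripper is mounted at the origin on the work surface. World frame = base frame: x ahead of the robot, y to its left, z up, the work surface at z = 0. Lengths are in m, angles in rad, forces in N, time in s.
With the tool pointing down it reaches from about 0.4 to 0.825 m from the base axis. Payload 7 kg.
Tool frame: the origin (TCP) lies at the very end of the fingers, on their centre line; the grasp point (between the pads) lies 19 mm behind it; z points along the fingers, y is the line along which they close (so a half turn about z gives the same grasp; the last joint's range is limited). The gripper opens to 88 mm and grips with 3 to 60 N. Pads are 19 mm wide; open, the fingers measure 130 mm over their backs; the gripper's body (78 mm by 193 mm) begins 47 mm behind the grasp point.
Start: joints at [-0.88, 0.359, 0.012, 0, -1.224, -0.288], TCP at [0.265, -0.621, 0.199] pointing down, gripper open.
Joint ranges: [-3.07, 3.07], [-1.43, 2.12], [-1.02, 1.25], [-3.03, 1.67], [-3.05, -0], [-3.03, 3.03]. Speed limits (rad/s): [2.39, 2.39, 3.01, 3.14, 3.14, 3.14].

INTERFACE

Orientations are given as [roll, pitch, yaw] about the fixed x, y, z axes, in that order (R = Rz(yaw) Ry(pitch) Rx(roll)).
In Python, from plant import bot gives the robot as it stands.
- The arm moves only by the tool arm_command, never from a script. Its argument "moves" is a list of rows, each a list of 4 numbers: the shift along the tool's x, y, z normalised to -1 to 1, where 1 is 100 cm, then the turn about the tool's z normalised to -1 to 1, where 1 is 120 degrees. In form: [[dx, dy, dz, turn], ...]. A call has exactly 10 rows; each row is the pose to reach, as a shift and turn from the pose commanded when the call began, along the tool's axes at that moment; what a row does not reach only later rows make up. A row lasts 1/12 s, in which the tool goes at most 41.7 mm and 7.16 degrees, less where a joint would pass 70% of its speed; a pose out of reach is approached as far as the arm can. A call with a number of a shift or a turn outside -1 to 1 is refused whole. A call with a gripper value outside its range is refused whole. "grip" is the opening, from -1 (shut) to 1 (fully open), set as the call begins (left out, the last holds). The fingers move at their own pace and stop on an object; "force" is the grip in N (left out, the last holds). Time passes only in rows, so rows that repeat a pose let the fingers close, or fill a call up. It gives the time, the measured TCP pose, the force, the opening and the grip force at its end, in the units of the state.
- bot.sense(): the state, without advancing time (a new reading comes with each control period).
- bot.grab_frame(name): name is "scene" or "top"; returns a dict with "frame" (384x512x3 uint8, red, green, blue), "mtx" (3x3 intrinsics, pixels), "extrinsics" (4x4, takes a point from camera to world coordinates). Camera axes: x right, y down, z forward; pixel columns grow to the right and rows downward; lengths in m; the calibration is good to about 2 mm. A picture is of the moment at which its call begins. There is no depth.
- bot.hand_in(): hands the job in; it is judged then, once.
The state is a dict: "t": time; "qpos": joint angles; "qd": joint speeds; "joint_efforts": joint torques, N m; "tool_pos": TCP position; "tool_rot": TCP orientation; "ft_force": force on the tool from outside, world axes, zero at the start; "torque": the same for the moment, N m; "grip_width": finger opening in m; "finger_force": force on a finger pad.
Only numpy, scipy, OpenCV 4.12 (cv2) and the standard library are available. Lean on these libraries where they do the work, as an engineer would, in place of code of your own. Each camera call takes 0.05 s, during which the arm holds its last target. There are 200 camera calls.

TASK

Mount the amber specimen block in the tilted clamp stand beside the microscope: slide it flat onto the bed under the red clamp foot, its long side resting on the ledge and its grey bare end up against the end stop, so that the beetle end stays in the open. Then screw the black knob clockwise, regripping as often as needed, until it is fully home and the foot holds the block tight, and let go. Leave the two jars and the brown bottle standing where they are.

Things in the scene. Friction and masses are not known exactly. Their poses are not given: they have to be found in the camera images.
- block: Amber clear resin bar 150 x 45 x 40 mm (x, y, z), about 0.3 kg, with a dark beetle cast in its -x half and the last 50 mm at the +x end painted grey (the bare end). It lies flat on the bench. Origin: centre of its underside; z up.
- block_bare (a point): Middle of the block's grey end face (block frame x +75 mm, z +20 mm).
- bed: Fixed white bed of the clamp stand, 125 x 190 mm (x, y), sloping 23 degrees. Origin: centre of its upper surface, 75 mm above the bench; x runs uphill, away from the robot, y across to the left, z square to the surface, leaning towards the robot. The mounted block's underside centre lies at this origin, its x axis along bed +y. Slide the block in from the open -y side.
- ledge (a point): Aluminium ledge along the bed's downhill side. The point: bottom of its face at mid-length, bed frame (-22.5, 30, 0) mm; the ledge is 80 mm long (bed y -10 to 70), 10 mm high, 6 mm thick.
- stop (a point): Aluminium end stop at the bed's left (+y) end. The point: bottom of its face, bed frame (0, 75, 0) mm; 45 mm wide, 14 mm high, 6 mm thick.
- arm (a point): Fixed aluminium arm over the bed that carries the screw. The point: where the screw axis (square to the bed) meets the arm's underside, bed frame (0, 45, 68) mm. In the bed frame the arm spans x -18 to 54, y 27 to 63, z 68 to 84 mm, with a brass bush up to z 90; its column spans x 38 to 54 at the same y, down to the bed.
- clamp: Steel base plate under the bed, fixed, 220 x 230 x 14 mm (x, y, z). Origin: centre of its underside, 75 mm straight below the bed's origin; y as the bed's.
- foot: Red round clamp foot, 32 mm across, 10 mm thick, under the arm on the screw axis; origin at the centre of its underside. With the knob at 0 it hangs 56 mm above the bed and comes down 2.2 mm per radian. Spring-loaded (1.8 N per mm, 9 mm travel): it meets the 40 mm block at 7.3 rad and presses about 11 N when the knob is home.
- knob (a joint): Angle of the black knob: 0 fully loose, grows clockwise seen from above the knob, hard stop (fully home) at 10 rad. It starts loose, at 0.5 to 2.5. It turns with a stiff friction of about 0.12 N m and stays where it is left.
- knob_top (a point): Centre of the top face of the knurled black knob, 48 mm across and 24 mm high, on the screw axis (along bed z; the white mark is along the point's x). Its top is 144 mm above the bed at knob 0 and goes down 2.2 mm per radian.
- jar_a: Clear jar with white cap, 54 mm across, 66 mm high, loose, near the block. Leave alone. Origin: underside centre.
- jar_b: Green jar with blue cap, 54 mm across, 66 mm high, loose, near the block. Leave alone. Origin: underside centre.
- bottle: Brown bottle, 52 mm across, 115 mm high, loose, beside the clamp stand's open side. Leave alone. Origin: underside centre.
- microscope: Fixed white and black microscope on the left, base 260 x 180 mm, with a camera on its tube, 500 mm high. Origin: underside centre.
Mind the look-alikes: they are no part of the job. What is shaped like the block but blue or pink is not meant.

How it is judged:
On the way, in this order (a step that is already met when the one before it is completed fails the run):
1. the block lies in place on the bed, against ledge and end stop, let go, the knob still loose (x of block in the frame of bed between -0.004 and 0.006 m and y of block in the frame of bed between -0.008 and 0.004 m and z of block in the frame of bed between -0.003 and 0.004 m and angle between the x axis of block and the y axis of bed, either way round below 0.1 rad and y of block_bare in the frame of bed above 0.05 m and value of joint knob below 6 rad and contact force between the fingers and block below 0.1 N), for 0.2 s.
2. the knob is screwed home and the foot presses on the block (value of joint knob above 9.4 rad and contact force between foot and block above 5 N), for 0.2 s.
At the end, for the whole second after the job is handed in: Block flat on the bed (4 mm), square (0.1 rad), grey end at most 8 mm short of the end stop, at most 6 mm off the ledge; knob within 0.6 rad of its hard stop, foot pressing over 5 N, at rest; jars and bottle upright (0.15 rad), within 30 mm of their start (all of step 2 and x of block in the frame of bed between -0.004 and 0.006 m and y of block in the frame of bed between -0.008 and 0.004 m and z of block in the frame of bed between -0.003 and 0.004 m and angle between the x axis of block and the y axis of bed, either way round below 0.1 rad and y of block_bare in the frame of bed above 0.05 m and linear speed of block below 0.02 m/s and distance of each of jar_a, jar_b, bottle from where it was at the start of the episode below 0.03 m and angle between each of jar_a, jar_b, bottle's own z axis and vertical below 0.15 rad); the robot touches nothing.
It fails at once if clear jar moved more than 30 mm or tipped (distance of jar_a from where it was at the start of the episode above 0.03 m or angle between jar_a's own z axis and vertical above 0.3 rad).
It fails at once if green jar moved more than 30 mm or tipped (distance of jar_b from where it was at the start of the episode above 0.03 m or angle between jar_b's own z axis and vertical above 0.3 rad).
It fails at once if brown bottle moved more than 30 mm or tipped (distance of bottle from where it was at the start of the episode above 0.03 m or angle between bottle's own z axis and vertical above 0.3 rad).
It also fails if it takes over 72 s, if anything falls off the work surface, if the arm or the gripper's body presses on something with over 40 N, if the wrist force passes 120 N, or if a joint passes its speed limit or range.

## Working session

There is one attempt and no reset: what is moved stays moved. The work goes in short steps, Python scripts to look and compute and a tool call to move; the robot and the scene stay as the last step left them, time stands still between calls to the robot, and variables do not carry over. Pictures are saved under pics/ and viewed, at most 10 in all, crops included, and the job is handed in when it is done.

Besides the shell and the picture viewer there is one more tool, called as a command line: name --pt "numbers of a row" for each row, then --argument value for the rest. arm_command: Moves the arm, as the interface text tells. Its arguments: {"type":"object","properties":{"moves":{"type":"array","items":{"type":"array","items":{"type":"number"}}},"grip":{"type":"number"},"force":{"type":"number"}},"required":["moves"]}

```bash
mkdir -p pics; ls; python3 - <<'E'
from plant import bot
import cv2,numpy as np
for n in("scene","top"):
    f=bot.grab_frame(n); cv2.imwrite(f"pics/{n}0.png",f["frame"][:,:,::-1]); np.savez(f"{n}0.npz",**f)
    print(n,f["mtx"].round(1).tolist(),f["extrinsics"].round(3).tolist())
print(bot.sense())
E
```

```text
pics
scene [[431.8, 0.0, 251.3], [0.0, 431.8, 199.9], [0.0, 0.0, 1.0]] [[-0.317, 0.697, -0.643, 1.363], [0.948, 0.235, -0.213, 0.324], [0.003, -0.677, -0.736, 1.122], [0.0, 0.0, 0.0, 1.0]]
top [[496.2, 0.0, 259.2], [0.0, 496.2, 183.7], [0.0, 0.0, 1.0]] [[-0.011, -0.987, 0.16, 0.245], [-1.0, 0.013, 0.009, 0.008], [-0.011, -0.16, -0.987, 1.733], [0.0, 0.0, 0.0, 1.0]]
{'t': 0.1, 'qpos': array([-8.79881147e-01,  3.59307860e-01,  1.11774946e-02, -3.25472909e-04,
       -1.22411198e+00, -2.88115654e-01]), 'qd': array([-9.06723189e-05, -1.68788775e-03,  1.67878206e-03,  1.68038942e-03,
       -8.45935259e-04, -5.83470700e-05]), 'joint_efforts': array([-1.14677619e-03, -5.84162092e+01,  2.93754226e+01,  7.01545671e+00,
        1.02279894e-02, -5.04412742e-05]), 'tool_pos': array([ 0.26440041, -0.62054772,  0.19832991]), 'tool_rot': array([ 3.14011929e+00, -1.17548103e-04, -2.73890385e+00]), 'ft_force': array([-0.25346252,  0.2412861 , -0.15171396]), 'torque': array([ 0.0489695 ,  0.00511134, -0.01166645]), 'finger_force': 0.0, 'grip_width': 0.08754655022465159}
```

View pics/scene0.png

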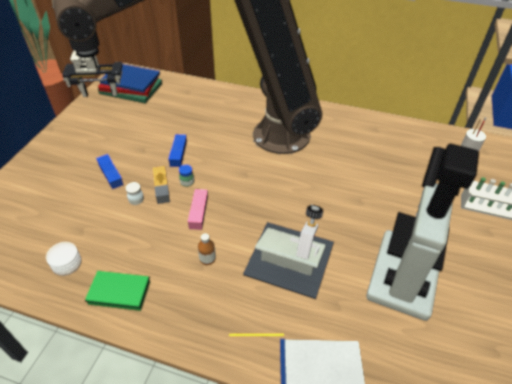

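View pics/top0.png

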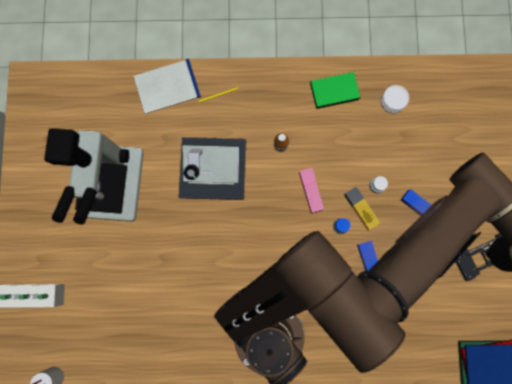

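The scene view shows these bars: amber/grey at (161,183), blue at (109,170) and (178,150), pink at (198,208). The white-cap jar is at (134,192), the blue-cap jar at (186,175), the bottle at (207,248) and the clamp knob at (314,212). In the top view the amber bar is at (363,208), pink at (311,190), and blue at (416,202) and (368,256). The wanted block is the amber bar with the grey end. I'll check it in a crop.

```bash
cat > h.py <<'E'
import numpy as np,cv2
def ray(f,uv):
    d=np.linalg.inv(f["mtx"])@np.r_[uv,1]; E=f["extrinsics"]; return E[:3,3],E[:3,:3]@d
def plane(f,uv,z):
    o,d=ray(f,uv); return o+d*(z-o[2])/d[2]
def proj(f,p):
    E=f["extrinsics"]; c=E[:3,:3].T@(np.asarray(p)-E[:3,3]); q=f["mtx"]@c; return q[:2]/q[2]
def tri(f,a,g,b):
    o,d=ray(f,a);p,e=ray(g,b); d=d/np.linalg.norm(d);e=e/np.linalg.norm(e)
    s=np.linalg.lstsq(np.c_[d,-e],p-o,rcond=None)[0]; A=o+d*s[0];B=p+e*s[1]; return (A+B)/2,np.linalg.norm(A-B)
E
python3 - <<'E'
import numpy as np,cv2
from h import *
T=dict(np.load("top0.npz"));S=dict(np.load("scene0.npz"))
def crop(f,x,y,w,h):return cv2.resize(f["frame"][y:y+h,x:x+w,::-1],(400,300),interpolation=cv2.INTER_CUBIC)
im=np.vstack([np.hstack([crop(T,320,170,80,60),crop(T,170,125,100,75)]),np.hstack([crop(S,120,150,80,60),crop(S,240,200,108,81)])])
cv2.imwrite("pics/crop.png",im)
for n,f in(("top",T),("scene",S)):
    hsv=cv2.cvtColor(f["frame"],cv2.COLOR_RGB2HSV)
    boxes={"top":dict(block=(335,180,50,55),clamp=(175,130,75,75),bottle=(268,128,26,28),ja=(366,172,25,23),jb=(330,214,24,24)),
     "scene":dict(block=(148,163,26,42),clamp=(240,200,100,98),bottle=(195,230,25,38),ja=(122,178,26,28),jb=(176,162,20,28))}[n]
    for k,(x,y,w,h) in boxes.items():
        H=hsv[y:y+h,x:x+w].astype(int); 
        wood=(H[...,0]>8)&(H[...,0]<20)&(H[...,1]>70)&(H[...,1]<170)&(H[...,2]>130)
        m=(~wood).astype(np.uint8); 
        _,l,st,c=cv2.connectedComponentsWithStats(m); i=1+st[1:,4].argmax(); hull=cv2.convexHull(np.argwhere(l==i)[:,::-1].astype(np.float32)); M=cv2.moments(hull)
        c=np.array([M["m10"]/M["m00"]+x,M["m01"]/M["m00"]+y]); hz=dict(block=.02,clamp=.007,bottle=.0575,ja=.033,jb=.033)[k]
        print(n,k,st[i].tolist(),c.round(1),plane(f,c,hz).round(4))
        if k in("block","clamp"):
            q=cv2.approxPolyDP(hull,2,True)[:,0]+[x,y]
            zz=.04 if k=="block" else .014
            print("  poly",[(a.tolist(),plane(f,a,zz)[:2].round(3).tolist()) for a in q])
            if k=="block":
              P=np.array([plane(f,a+[x,y],.02)[:2] for a in hull[:,0]],np.float32); print(cv2.minAreaRect(P))
E
```

```text
top block [9, 7, 36, 43, 692] [361.5 208.3] [ 0.4323 -0.3288  0.02  ]
  poly [([379.0, 223.0], [0.379, -0.382]), ([367.0, 229.0], [0.359, -0.34]), ([344.0, 194.0], [0.48, -0.267]), ([356.0, 187.0], [0.504, -0.309])]
((0.4318369925022125, -0.328791081905365), (0.15289156138896942, 0.05579008162021637), 31.654870986938477)
top clamp [3, 7, 69, 63, 4085] [212.1 168.2] [0.5827 0.1906 0.007 ]
  poly [([246.0, 140.0], [0.682, 0.07]), ([243.0, 199.0], [0.47, 0.081]), ([178.0, 197.0], [0.48, 0.309]), ([182.0, 137.0], [0.696, 0.298])]
top bottle [6, 6, 15, 18, 223] [280.7 142.5] [ 0.6603 -0.0523  0.0575]
top ja [3, 4, 19, 18, 261] [378.1 184.4] [ 0.5129 -0.3872  0.033 ]
top jb [3, 3, 18, 18, 248] [341.5 225.3] [ 0.3731 -0.2555  0.033 ]
scene block [5, 3, 17, 37, 459] [160.6 184.5] [ 0.4326 -0.3265  0.02  ]
  poly [([169.0, 201.0], [0.512, -0.252]), ([157.0, 202.0], [0.529, -0.289]), ([153.0, 167.0], [0.377, -0.382]), ([164.0, 167.0], [0.364, -0.344])]
((0.428631991147995, -0.32852399349212646), (0.18767358362674713, 0.047014109790325165), 30.916406631469727)
scene clamp [3, 22, 91, 76, 4477] [290.8 256.8] [0.5786 0.1954 0.007 ]
  poly [([333.0, 243.0], [0.489, 0.31]), ([315.0, 297.0], [0.698, 0.299]), ([243.0, 273.0], [0.687, 0.075]), ([267.0, 223.0], [0.477, 0.086]), ([317.0, 224.0], [0.428, 0.244])]
scene bottle [4, 3, 16, 32, 364] [206.2 249.3] [ 0.6693 -0.049   0.0575]
scene ja [3, 4, 19, 23, 327] [133.9 192.8] [ 0.5101 -0.3883  0.033 ]
scene jb [0, 0, 18, 25, 342] [184.9 173.7] [ 0.3656 -0.2606  0.033 ]
```

View pics/crop.png

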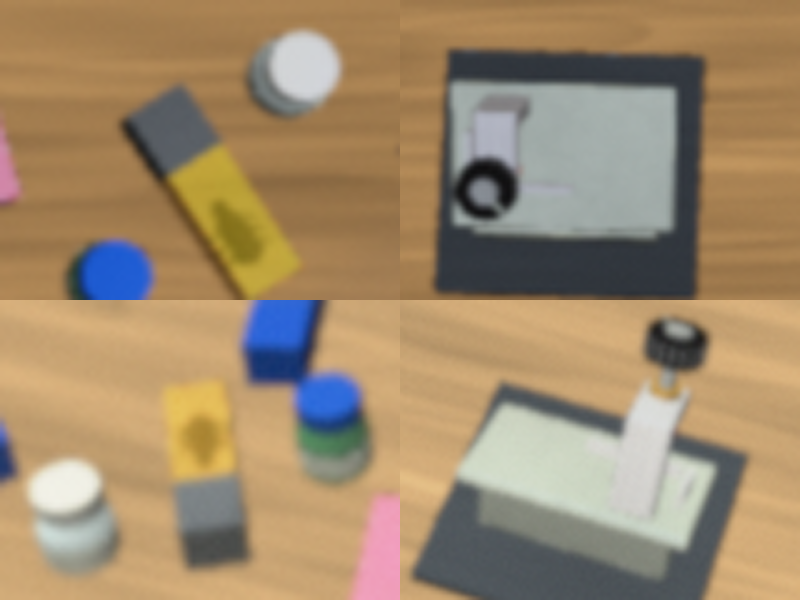

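The crop confirms the amber block: beetle at crop (235,230), grey end towards (170,115), the far +x side. Both views agree on its centre at about (0.432,-0.328) with yaw 31°. The clamp centre is about (0.585,0.191) with yaw -3°. The next move goes above the block with the fingers part open, because the jars flank it at ±65 mm. I'll triangulate the knob as well.

arm_command --pt "-0.269 0.203 0 -0.066" --pt "-0.269 0.203 0 -0.066" --pt "-0.269 0.203 0 -0.066" --pt "-0.269 0.203 0 -0.066" --pt "-0.269 0.203 0 -0.066" --pt "-0.269 0.203 0 -0.066" --pt "-0.269 0.203 0 -0.066" --pt "-0.269 0.203 0 -0.066" --pt "-0.269 0.203 0 -0.066" --pt "-0.269 0.203 0 -0.066" --grip 0.41 --force 40

```text
t: 0.93
tool_pos: [0.4336, -0.3266, 0.1992]
tool_rot: [3.141, 0.0, -2.596]
ft_force: [-0.1, 0.8, -0.3]
grip_width: 0.0619
finger_force: 0.0
```

```bash
python3 - <<'E'
import numpy as np,cv2
from h import *
T=dict(np.load("top0.npz"));S=dict(np.load("scene0.npz"))
C=[]
for f,(x,y,w,h) in((T,(182,162,20,20)),(S,(304,202,22,19))):
    g=cv2.cvtColor(f["frame"],cv2.COLOR_RGB2GRAY)[y:y+h,x:x+w]; m=(g<60).astype(np.uint8)
    hull=cv2.convexHull(np.argwhere(m)[:,::-1].astype(np.float32)); M=cv2.moments(hull); c=np.array([M["m10"]/M["m00"]+x,M["m01"]/M["m00"]+y]); C.append(c); print(c,cv2.boundingRect(hull))
p,e=tri(T,C[0],S,C[1]); print("knob centre",p,e)
def bed(P,c=(.585,.191),yaw=-.052):
    Rz=np.array([[np.cos(yaw),-np.sin(yaw),0],[np.sin(yaw),np.cos(yaw),0],[0,0,1]]);a=np.radians(23)
    Ry=np.array([[np.cos(a),0,-np.sin(a)],[0,1,0],[np.sin(a),0,np.cos(a)]]); return np.r_[c,.075]+Rz@Ry@np.array(P)
for q in(.5,1.5,2.5):print(q,bed([0,.045,.132-.0022*q]))
# bed upper surface: light green-grey hull in top view
for P in([-.0625,-.095,0],[.0625,-.095,0],[.0625,.095,0],[-.0625,.095,0]):print("bed corner px",proj(T,bed(P)).round(1),proj(S,bed(P)).round(1))
E
```

```text
[190.6502193  171.73574561] (0, 3, 17, 14)
[314.48900169 211.84602369] (4, 5, 14, 11)
knob centre [0.53608698 0.23983758 0.1912717 ] 0.0014387259991740582
0.5 [0.53626138 0.2385976  0.19549409]
1.5 [0.53711982 0.23855292 0.19346897]
2.5 [0.53797827 0.23850824 0.19144386]
bed corner px [237.3 182.6] [267.1 227.2]
bed corner px [238.2 146.7] [254.1 245. ]
bed corner px [182.1 144.6] [316.8 265. ]
bed corner px [182.2 180.5] [325.1 244.9]
```

The triangulated knob agrees with the clamp pose to about 1 mm. Descending.

arm_command --pt "0.002 -0.001 0.04 0" --pt "0.002 -0.001 0.08 0" --pt "0.002 -0.001 0.11 0" --pt "0.002 -0.001 0.14 0" --pt "0.002 -0.001 0.16 0" --pt "0.002 -0.001 0.175 0" --pt "0.002 -0.001 0.181 0" --pt "0.002 -0.001 0.181 0" --pt "0.002 -0.001 0.181 0" --pt "0.002 -0.001 0.181 0"

```text
t: 1.77
tool_pos: [0.4319, -0.3314, 0.0192]
tool_rot: [-3.14, 0.001, -2.601]
ft_force: [0.8, -0.5, 0.4]
grip_width: 0.0618
finger_force: 0.0
```

arm_command --pt "0 0 0 0" --pt "0 0 0 0" --pt "0 0 0 0" --pt "0 0 0 0" --pt "0 0 0 0" --pt "0 0 0 0" --pt "0 0 0 0" --pt "0 0 0 0" --pt "0 0 0 0" --pt "0 0 0 0" --grip -1 --force 40

```text
t: 2.6
tool_pos: [0.4312, -0.3306, 0.0181]
tool_rot: [3.142, -0.0, -2.601]
ft_force: [0.6, 0.1, -0.5]
grip_width: 0.0026
finger_force: 0.0
```

```bash
python3 - <<'E'
from plant import bot
import cv2,numpy as np
from h import *
o=[]
for n in("scene","top"):
    f=bot.grab_frame(n); np.savez(f"{n}1.npz",**f)
    u,v=proj(f,bot.sense()["tool_pos"]).astype(int); print(n,u,v)
    x=max(u-60,0);y=max(v-60,0); o.append(cv2.resize(f["frame"][y:y+120,x:x+120,::-1],(400,400),interpolation=cv2.INTER_CUBIC))
cv2.imwrite("pics/miss.png",np.hstack(o))
E
```

```text
scene 159 184
top 361 208
```

View pics/miss.png

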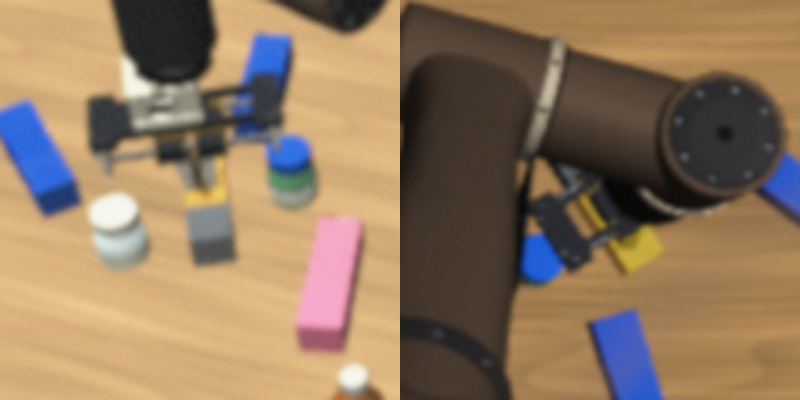

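```bash
python3 - <<'E'
import cv2,numpy as np
from h import *
S=dict(np.load("scene1.npz"));
for z in(.0,.018,.04,.06):print(z,proj(S,[.4312,-.3306,z]).round(1))
cv2.imwrite("pics/z.png",cv2.resize(S["frame"][160:210,130:197,::-1],(800,600),interpolation=cv2.INTER_CUBIC))
E
```

```text
0.0 [160.6 187.9]
0.018 [159.9 184.4]
0.04 [158.9 180. ]
0.06 [158. 176.]
```

View pics/z.png

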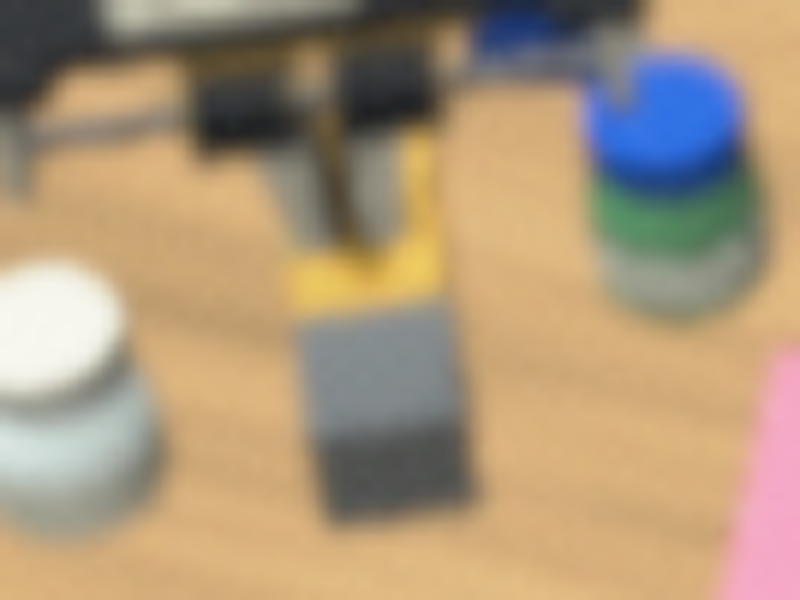

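The crop shows the closed fingertips at scene px (158.5,180). That pixel is at the height of the block's top, about z 0.04, rather than the reported 0.018. They closed above the block and also about 4 mm to its right side. I'll reopen, shift and go 16 mm deeper while watching the force.

arm_command --pt "0 0.003 -0.02 0" --pt "0 0.003 -0.02 0" --pt "0 0.003 -0.02 0" --pt "0 0.003 -0.02 0" --pt "0 0.003 -0.02 0" --pt "0 0.003 -0.01 0" --pt "0 0.003 0.0 0" --pt "0 0.003 0.008 0" --pt "0 0.003 0.015 0" --pt "0 0.003 0.015 0" --grip 0.41

```text
t: 3.53
tool_pos: [0.4282, -0.3275, 0.0008]
tool_rot: [3.139, -0.002, -2.601]
ft_force: [-1.0, -0.1, 0.4]
grip_width: 0.0599
finger_force: 0.0
```

arm_command --pt "0 0 0 0" --pt "0 0 0 0" --pt "0 0 0 0" --pt "0 0 0 0" --pt "0 0 0 0" --pt "0 0 0 0" --pt "0 0 0 0" --pt "0 0 0 0" --pt "0 0 0 0" --pt "0 0 0 0" --grip -1 --force 40

```text
t: 4.37
tool_pos: [0.43, -0.3282, 0.0035]
tool_rot: [-3.141, 0.0, -2.6]
ft_force: [0.3, 0.7, 3.2]
grip_width: 0.0442
finger_force: 40.0
```

Gripped at 44 mm, 40 N. Lifting and carrying to the open side of the stand.

arm_command --pt "0 0 -0.03 0" --pt "0 0 -0.07 0" --pt "0 0 -0.11 0" --pt "0 0 -0.15 0" --pt "0 0 -0.17 0" --pt "-0.03 0.025 -0.17 0" --pt "-0.06 0.05 -0.17 0" --pt "-0.09 0.075 -0.17 0" --pt "-0.125 0.1 -0.17 0" --pt "-0.15 0.12 -0.17 0"

```text
t: 5.2
tool_pos: [0.4963, -0.1456, 0.1725]
tool_rot: [3.14, -0.0, -2.601]
ft_force: [0.8, -0.1, -3.1]
grip_width: 0.0443
finger_force: 40.0
```

arm_command --pt "-0.03 0.025 0 -0.05" --pt "-0.06 0.05 0 -0.11" --pt "-0.09 0.075 0 -0.17" --pt "-0.12 0.1 0 -0.23" --pt "-0.15 0.125 0 -0.29" --pt "-0.18 0.15 0 -0.35" --pt "-0.199 0.166 0 -0.41" --pt "-0.199 0.166 0 -0.467" --pt "-0.199 0.166 0 -0.467" --pt "-0.199 0.166 0 -0.467"

```text
t: 6.03
tool_pos: [0.5806, 0.0967, 0.172]
tool_rot: [3.139, -0.001, -1.626]
ft_force: [-0.8, -1.0, -4.1]
grip_width: 0.0445
finger_force: 40.0
```

```bash
python3 - <<'E'
from plant import bot
import cv2,numpy as np
from h import *
o=[]
for n in("scene","top"):
    f=bot.grab_frame(n); np.savez(f"{n}2.npz",**f)
    s=bot.sense(); u,v=proj(f,s["tool_pos"]); print(n,u,v)
    x,y=int(u)-60,int(v)-60; print(x,y); o.append(cv2.resize(f["frame"][y:y+120,x:x+120,::-1],(400,400),interpolation=cv2.INTER_CUBIC))
print(s["tool_pos"],s["tool_rot"],s["finger_force"],s["grip_width"],s["qpos"])
cv2.imwrite("pics/carry.png",np.hstack(o))
E
```

```text
scene 261.47238819631696 215.184024331049
201 155
top 236.15779860211157 158.57722287181326
176 98
[0.58084018 0.09594286 0.17266682] [ 3.14035780e+00 -4.23186322e-04 -1.62732048e+00] 39.99624788761139 0.04464859941960908 [ 4.95346442e-01  2.37490832e-01 -2.21395070e-01 -3.19967631e-04
 -1.11318384e+00 -5.51729305e-01]
```

View pics/carry.png

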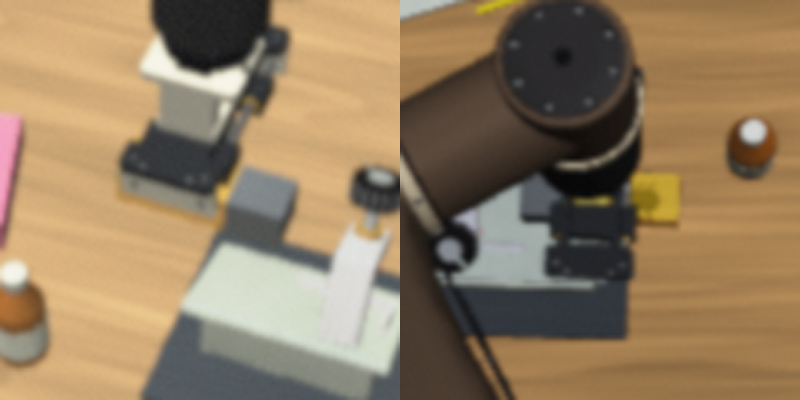

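```bash
python3 - <<'E'
import numpy as np
from h import *
S=dict(np.load("scene2.npz"));T=dict(np.load("top2.npz"))
for c in((225,203),(250,168),(298,180),(275,213)):
    p=np.array(c)/3.3333+[201,155]; print(p.round(1),plane(S,p,.209).round(4))
for c in((680,174),(678,222)):
    p=(np.array(c)-[400,0])/3.3333+[176,98]; print("beetle end",p.round(1),plane(T,p,.209).round(4))
# TCP at (.5808,.0959): expected top-face corners at grey end
u=np.array([np.sin(.052),np.cos(.052)]);v=np.array([np.cos(.052),-np.sin(.052)]);c=np.array([.581,.096])
for a,b in((.025,.0225),(.025,-.0225),(.075,-.0225),(.075,.0225)):
  for z in(.209,.22): print(a,b,z,proj(S,np.r_[c+a*u+b*v,z]).round(1))
E
```

```text
[268.5 215.9] [0.6071 0.1243 0.209 ]
[276.  205.4] [0.5628 0.133  0.209 ]
[290.4 209. ] [0.5629 0.1753 0.209 ]
[283.5 218.9] [0.6043 0.1667 0.209 ]
beetle end [260.  150.2] [0.5989 0.0188 0.209 ]
beetle end [259.4 164.6] [0.5528 0.0212 0.209 ]
0.025 0.0225 0.209 [267.2 214.9]
0.025 0.0225 0.22 [267.3 212.3]
0.025 -0.0225 0.209 [272.6 203.8]
0.025 -0.0225 0.22 [272.8 201.2]
0.075 -0.0225 0.209 [289.3 208.6]
0.075 -0.0225 0.22 [289.6 206. ]
0.075 0.0225 0.209 [284.3 220. ]
0.075 0.0225 0.22 [284.5 217.4]
```

The carry picture shows the block held level: grey end corner at scene px (290,209), top at z 0.209, and the corners match the prediction within 1–2 px. Lowering to just above the bed, then sliding towards the arm.

arm_command --pt "0 0 0.03 0" --pt "0 0 0.055 0" --pt "0 0 0.07 0" --pt "0 0 0.075 0" --pt "-0.01 0 0.075 0" --pt "-0.02 0 0.075 0" --pt "-0.03 0 0.075 0" --pt "-0.04 0 0.078 0" --pt "-0.04 0 0.081 0" --pt "-0.04 0 0.081 0"

```text
t: 6.97
tool_pos: [0.5835, 0.1379, 0.092]
tool_rot: [3.141, 0.0, -1.621]
ft_force: [-1.1, 0.1, -3.9]
grip_width: 0.0443
finger_force: 40.0
```

```bash
cat > st.py <<'E'
from plant import bot
import numpy as np
def loc(p,c=(.5845,.1915),yaw=-.052):
    d=np.asarray(p)[:2]-c; return np.array([d[0]*np.cos(yaw)+d[1]*np.sin(yaw),-d[0]*np.sin(yaw)+d[1]*np.cos(yaw)])
s=bot.sense()
print("t",s["t"],"xh,y mm",(loc(s["tool_pos"])*1e3).round(1),"z",s["tool_pos"][2].round(4),"yaw deg",np.degrees(s["tool_rot"][2]).round(1),"F",s["ft_force"].round(1),"M",s["torque"].round(2),"grip",s["grip_width"].round(4),s["finger_force"].round(1),"q6",s["qpos"][5].round(2))
E
python3 st.py
```

```text
Traceback (most recent call last):
  File "st.py", line 6, in <module>
    print("t",s["t"],"xh,y mm",(loc(s["tool_pos"])*1e3).round(1),"z",s["tool_pos"][2].round(4),"yaw deg",np.degrees(s["tool_rot"][2]).round(1),"F",s["ft_force"].round(1),"M",s["torque"].round(2),"grip",s["grip_width"].round(4),s["finger_force"].round(1),"q6",s["qpos"][5].round(2))
                                                                                                                                                                                                          ^^^^^^^^^^^^^^^^^^^^^
AttributeError: 'float' object has no attribute 'round'
```

arm_command --pt "0 0 0.002 0" --pt "0 0 0.003 0" --pt "0 0 0.004 0" --pt "0 0 0.004 0" --pt "0 0 0.004 0" --pt "0 0 0.004 0" --pt "0 0 0.004 0" --pt "0 0 0.004 0" --pt "0 0 0.004 0" --pt "0 0 0.004 0"

```text
t: 7.8
tool_pos: [0.5837, 0.1368, 0.0893]
tool_rot: [-3.141, 0.001, -1.622]
ft_force: [-4.8, 1.1, 5.1]
grip_width: 0.0447
finger_force: 40.0
```

```bash
sed -i 's/s\["grip_width"\].round(4),s\["finger_force"\].round(1)/round(s["grip_width"],4),round(s["finger_force"],1)/; s/"q6",s\["qpos"\]\[5\].round(2)/"q",s["qpos"].round(2)/; s/s\["tool_pos"\]\[2\].round(4)/round(float(s["tool_pos"][2]),4)/' st.py; python3 st.py
```

```text
t 7.8 xh,y mm [  2.  -54.7] z 0.0893 yaw deg -93.0 F [-4.8  1.1  5.1] M [0.67 1.93 0.08] grip 0.0447 40.0 q [ 0.56  0.33 -0.3  -0.   -0.94 -0.61]
```

The uphill edge touches the bed. Letting go.

arm_command --pt "0 0 0 0" --pt "0 0 0 0" --pt "0 0 0 0" --pt "0 0 0 0" --pt "0 0 0 0" --pt "0 0 0 0" --pt "0 0 0 0" --pt "0 0 0 0" --pt "0 0 0 0" --pt "0 0 0 0" --grip 1

```text
t: 8.63
tool_pos: [0.5837, 0.1368, 0.0882]
tool_rot: [-3.142, -0.0, -1.622]
ft_force: [0.6, 0.3, 0.3]
grip_width: 0.0877
finger_force: 0.0
```

```bash
python3 - <<'E'
exec(open("st.py").read())
import cv2
from h import *
o=[]
for n in("scene","top"):
    f=bot.grab_frame(n); np.savez(f"{n}3.npz",**f)
    x,y=(215,180) if n=="scene" else (170,110); o.append(cv2.resize(f["frame"][y:y+100,x:x+100,::-1],(400,400),interpolation=cv2.INTER_CUBIC))
cv2.imwrite("pics/drop.png",np.hstack(o))
E
```

```text
t 8.6333 xh,y mm [  2.1 -54.7] z 0.0882 yaw deg -93.0 F [0.6 0.3 0.3] M [0.01 0.08 0.04] grip 0.0877 0.0 q [ 0.56  0.33 -0.3   0.   -0.94 -0.61]
```

View pics/drop.png

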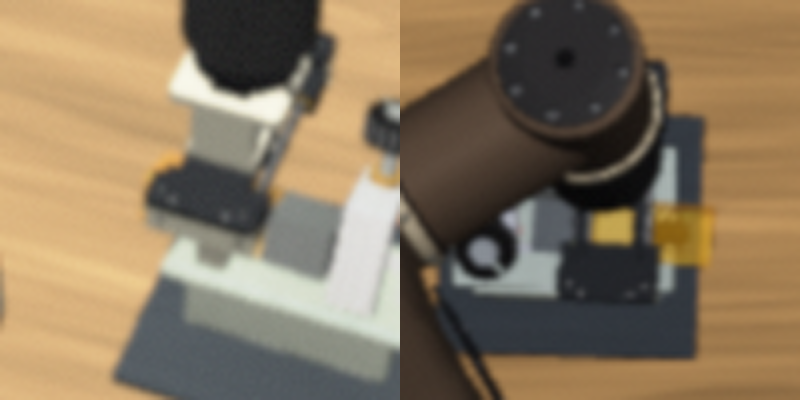

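The drop picture shows the block lying tilted on the bed, grey end just short of the arm. Raising and moving to beyond the beetle end with closed fingers as a pusher.

arm_command --pt "0 0 -0.03 0" --pt "0 0 -0.06 0" --pt "0 0 -0.1 0" --pt "0.03 0.01 -0.1 0" --pt "0.06 0.01 -0.1 0" --pt "0.09 0.01 -0.1 0" --pt "0.107 0.01 -0.1 0" --pt "0.107 0.01 -0.1 0" --pt "0.107 0.01 -0.1 0" --pt "0.107 0.01 -0.1 0"

```text
t: 9.57
tool_pos: [0.5683, 0.0306, 0.1882]
tool_rot: [-3.141, 0.0, -1.623]
ft_force: [0.2, -0.2, 0.1]
grip_width: 0.0874
finger_force: 0.0
```

```bash
python3 - <<'E'
exec(open("st.py").read())
import cv2
from h import *
for n in("scene","top"):
    f=bot.grab_frame(n); np.savez(f"{n}4.npz",**f)
    hsv=cv2.cvtColor(f["frame"],cv2.COLOR_RGB2HSV)
    cv2.imwrite(f"pics/{n}4.png",cv2.resize(f["frame"][150:300,190:340,::-1] if n=="scene" else f["frame"][110:210,160:280,::-1],(600,600) if n=="scene" else (600,500),interpolation=cv2.INTER_CUBIC))
E
```

```text
t 9.5667 xh,y mm [  -7.9 -161.5] z 0.1882 yaw deg -93.0 F [ 0.2 -0.2  0.1] M [0.07 0.1  0.02] grip 0.0874 0.0 q [ 0.4   0.19 -0.24 -0.   -1.14 -0.45]
```

View pics/top4.png

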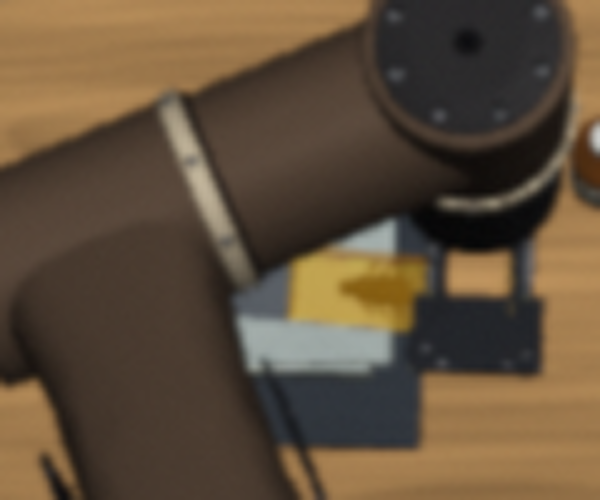

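```bash
python3 - <<'E'
import numpy as np
exec(open("st.py").read())
from h import *
T=dict(np.load("top4.npz"))
for c,z in(((290,320),.103),((350,325),.103),((410,330),.103),((295,257),.1206),((420,258),.1206)):
    p=np.array(c)/5+[160,110]; print(c,p,(loc(plane(T,p,z))*1e3).round(1))
E
```

```text
t 9.6667 xh,y mm [  -7.9 -161.1] z 0.188 yaw deg -92.9 F [-1.1 -0.6  0.1] M [ 0.06  0.1  -0.03] grip 0.0879 0.0 q [ 0.4   0.19 -0.24 -0.   -1.14 -0.45]
(290, 320) [218. 174.] [-38.8 -32.8]
(350, 325) [230. 175.] [-40.7 -73.1]
(410, 330) [242. 176.] [ -42.5 -113.3]
(295, 257) [219.  161.4] [  0.6 -35.6]
(420, 258) [244.  161.6] [   3.1 -118.6]
```

View pics/scene4.png

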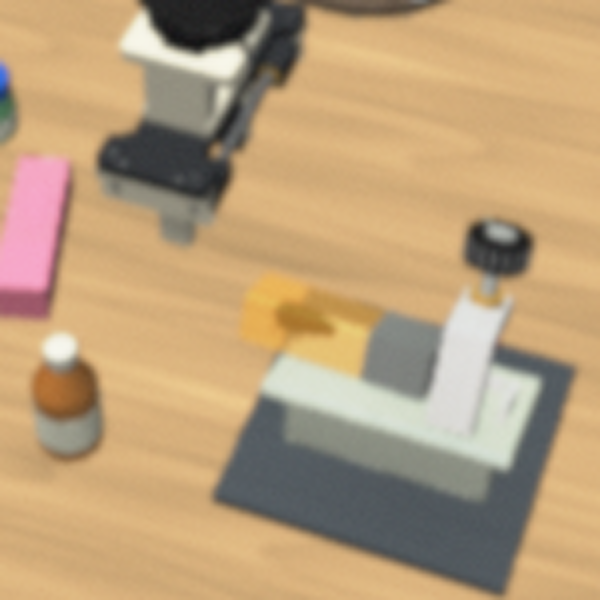

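The block lies flat at the ledge, grey end at the arm, bottle untouched. Next I'll check the true fingertip height from that view: the tip of the uphill finger is at about px (235,210).

```bash
python3 - <<'E'
import numpy as np
exec(open("st.py").read())
from h import *
S=dict(np.load("scene4.npz")); y=-.052
b=np.array([.5845,.1915])+np.array([[np.cos(y),-np.sin(y)],[np.sin(y),np.cos(y)]])@np.array([.046,-.161])
for z in(.188,.2,.21,.22):print(z,proj(S,np.r_[b,z]).round(1))
E
```

```text
t 9.6667 xh,y mm [  -7.9 -161.1] z 0.188 yaw deg -92.9 F [-1.1 -0.6  0.1] M [ 0.06  0.1  -0.03] grip 0.0879 0.0 q [ 0.4   0.19 -0.24 -0.   -1.14 -0.45]
0.188 [234.4 216.3]
0.2 [234.3 213.5]
0.21 [234.2 211.2]
0.22 [234.1 208.8]
```

arm_command --pt "0 0 0 0" --pt "0 0 0 0" --pt "0 0 0 0" --pt "0 0 0 0" --pt "0 0 0.03 0" --pt "0 0 0.06 0" --pt "0 0 0.09 0" --pt "0 0 0.112 0" --pt "0 0 0.112 0" --pt "0 0 0.112 0" --grip -1 --force 30

```text
t: 10.5
tool_pos: [0.5676, 0.0302, 0.0756]
tool_rot: [3.139, -0.001, -1.622]
ft_force: [0.4, -0.0, 0.6]
grip_width: 0.0267
finger_force: 0.0
```

arm_command --pt "0 0 0.008 0" --pt "-0.01 0 0.008 0" --pt "-0.018 0 0.008 0" --pt "-0.023 0 0.008 0" --pt "-0.028 0 0.008 0" --pt "-0.033 0 0.008 0" --pt "-0.038 0 0.008 0" --pt "-0.043 0 0.008 0" --pt "-0.048 0 0.008 0" --pt "-0.05 0 0.008 0"

```text
t: 11.33
tool_pos: [0.5709, 0.0809, 0.0683]
tool_rot: [-3.141, -0.0, -1.622]
ft_force: [0.2, -4.0, 0.1]
grip_width: 0.0006
finger_force: 1.7
```

```bash
python3 - <<'E'
exec(open("st.py").read())
import cv2
from h import *
f=bot.grab_frame("scene"); np.savez("scene5.npz",**f)
E
```

```text
t 11.3333 xh,y mm [  -7.9 -111.2] z 0.0683 yaw deg -92.9 F [ 0.2 -4.   0.1] M [-1.25 -0.12 -0.02] grip 0.0006 1.7 q [ 0.48  0.32 -0.38  0.   -0.88 -0.53]
```

Pushing at 4 N with a clean slide. Continuing.

arm_command --pt "-0.004 0 0 0" --pt "-0.008 0 0 0" --pt "-0.012 0 0 0" --pt "-0.015 0 0 0" --pt "-0.018 0 0 0" --pt "-0.02 0 0 0" --pt "-0.022 0 0 0" --pt "-0.023 0 0 0" --pt "-0.024 0 0 0" --pt "-0.024 0 0 0"

```text
t: 12.22
tool_pos: [0.5717, 0.1018, 0.0685]
tool_rot: [3.141, -0.004, -1.623]
ft_force: [2.1, -16.0, 4.3]
grip_width: 0.0001
finger_force: 7.8
```

```bash
python3 st.py
```

```text
t 12.2167 xh,y mm [ -8.1 -90.2] z 0.0685 yaw deg -93.0 F [  2.1 -16.    4.3] M [-5.73 -1.08 -0.12] grip 0.0001 7.8 q [ 0.51  0.32 -0.37  0.   -0.88 -0.57]
```

arm_command --pt "0.02 0 0 0" --pt "0.05 0 0 0" --pt "0.08 0 -0.02 0" --pt "0.12 0 -0.05 0" --pt "0.16 0 -0.09 0" --pt "0.2 0 -0.13 0" --pt "0.24 0 -0.13 0" --pt "0.26 0 -0.13 0" --pt "0.26 0 -0.13 0" --pt "0.26 0 -0.13 0"

```text
t: 13.05
tool_pos: [0.5588, -0.157, 0.1989]
tool_rot: [-3.14, 0.001, -1.626]
ft_force: [-1.0, 0.5, 0.0]
grip_width: -0.0
finger_force: 0.0
```

```bash
python3 - <<'E'
exec(open("st.py").read())
import cv2
from h import *
o=[]
for n in("scene","top"):
    f=bot.grab_frame(n); np.savez(f"{n}6.npz",**f)
    x,y=(245,195) if n=="scene" else (170,130)
    o.append(cv2.resize(f["frame"][y:y+90,x:x+60 if n=="top" else x+75,::-1],None,fx=6 if n=="top" else 5.7,fy=6 if n=="top" else 5.7,interpolation=cv2.INTER_CUBIC)[:510])
    a=np.radians(23);yw=-.052;R=np.array([[np.cos(yw),-np.sin(yw),0],[np.sin(yw),np.cos(yw),0],[0,0,1]])@np.array([[np.cos(a),0,-np.sin(a)],[0,1,0],[np.sin(a),0,np.cos(a)]])
    s=6 if n=="top" else 5.7
    for P in((22.5,-75,0),(22.5,-75,40),(-22.5,-75,40),(22.5,25,40),(-22.5,25,40),(-22.5,75,40),(22.5,75,40),(22.5,75,0)):
        u=proj(f,np.array([.5845,.1915,.075])+R@(np.array(P)/1e3)); print(n,P,u.round(1),((u-[x,y])*s).round())
cv2.imwrite("pics/mounted.png",np.hstack(o)); print(np.hstack(o).shape)
E
```

```text
t 13.05 xh,y mm [  -7.5 -349.4] z 0.1989 yaw deg -93.1 F [-1.   0.5  0. ] M [0.09 0.06 0.01] grip -0.0 0.0 q [ 0.06  0.2  -0.2  -0.   -1.16 -0.12]
scene (22.5, -75, 0) [264.9 240.9] [114. 261.]
scene (22.5, -75, 40) [267.1 229.4] [126. 196.]
scene (-22.5, -75, 40) [271.6 223.2] [151. 161.]
scene (22.5, 25, 40) [299.4 239.3] [310. 253.]
scene (-22.5, 25, 40) [303.  232.6] [330. 215.]
scene (-22.5, 75, 40) [319.1 237.5] [423. 242.]
scene (22.5, 75, 40) [316.  244.4] [405. 282.]
scene (22.5, 75, 0) [313.1 256. ] [388. 348.]
top (22.5, -75, 0) [231.9 158.2] [371. 169.]
top (22.5, -75, 40) [230.9 160.5] [365. 183.]
top (-22.5, -75, 40) [230.6 173.7] [364. 262.]
top (22.5, 25, 40) [200.9 159.4] [185. 176.]
top (-22.5, 25, 40) [200.8 172.6] [185. 256.]
top (-22.5, 75, 40) [185.9 172. ] [ 95. 252.]
top (22.5, 75, 40) [185.9 158.8] [ 95. 173.]
top (22.5, 75, 0) [187.9 156.6] [107. 159.]
(510, 788, 3)
```

View pics/mounted.png

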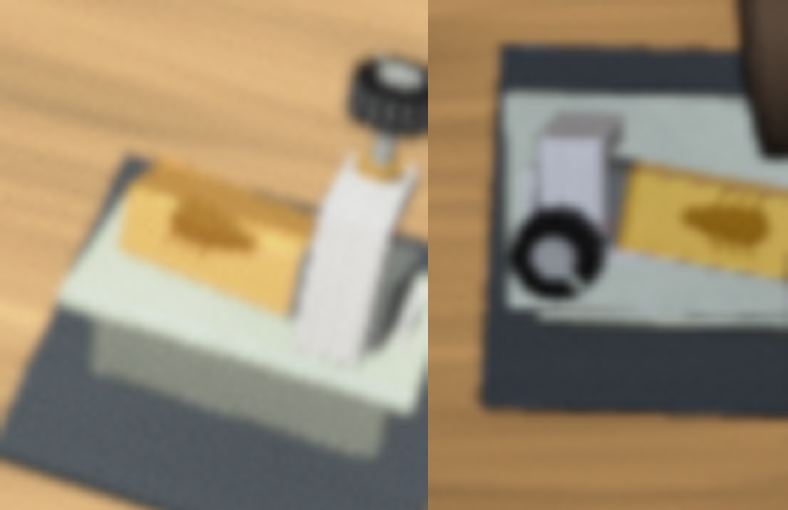

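The picture shows the beetle end about 8° downhill: the block's lower edge runs (618,245)→(785,275) in the top half against a nearly level bed edge. The grey end is a few mm short of the stop. I'll square it by pushing the beetle end uphill from the downhill side, then push it home again.

arm_command --pt "-0.03 0.02 0 0" --pt "-0.07 0.04 0 0" --pt "-0.11 0.06 0 0" --pt "-0.15 0.08 0 0" --pt "-0.19 0.08 0 0" --pt "-0.23 0.08 0 0" --pt "-0.265 0.08 0 0" --pt "-0.287 0.08 0 0" --pt "-0.287 0.08 0 0" --pt "-0.287 0.08 0.02 0"

```text
t: 13.98
tool_pos: [0.4947, 0.1394, 0.1804]
tool_rot: [-3.137, 0.003, -1.617]
ft_force: [0.4, -0.2, 1.1]
grip_width: 0.0003
finger_force: 0.0
```

```bash
python3 st.py
```

```text
t 13.9833 xh,y mm [-87.  -56.7] z 0.1804 yaw deg -92.6 F [ 0.4 -0.2  1.1] M [ 0.01 -0.05  0.02] grip 0.0003 0.0 q [ 0.66  0.1  -0.37  0.   -1.09 -0.7 ]
```

arm_command --pt "0 0 0.035 0" --pt "0 0 0.07 0" --pt "0 0 0.1 0" --pt "0 0 0.11 0" --pt "0 -0.005 0.11 0" --pt "0 -0.011 0.11 0" --pt "0 -0.016 0.11 0" --pt "0 -0.021 0.11 0" --pt "0 -0.025 0.11 0" --pt "0 -0.028 0.11 0"

```text
t: 14.82
tool_pos: [0.5219, 0.134, 0.0691]
tool_rot: [-3.141, 0.001, -1.623]
ft_force: [-9.1, 0.7, 11.2]
grip_width: 0.0003
finger_force: 7.1
```

```bash
python3 st.py
```

```text
t 14.8167 xh,y mm [-59.6 -60.7] z 0.0691 yaw deg -93.0 F [-9.1  0.7 11.2] M [ 0.73  3.54 -0.06] grip 0.0003 7.1 q [ 0.61  0.26 -0.46 -0.   -0.85 -0.67]
```

The upward force says the fingertip is riding on the block's top edge. Backing off, lowering 14 mm and pushing again.

arm_command --pt "0 0.01 0 0" --pt "0 0.02 0 0" --pt "0 0.02 0.007 0" --pt "0 0.02 0.014 0" --pt "0 0.015 0.014 0" --pt "0 0.01 0.014 0" --pt "0 0.006 0.014 0" --pt "0 0.003 0.014 0" --pt "0 0.001 0.014 0" --pt "0 0.001 0.014 0"

```text
t: 15.65
tool_pos: [0.5207, 0.1339, 0.054]
tool_rot: [3.141, -0.0, -1.623]
ft_force: [-0.8, -0.3, 1.4]
grip_width: 0.0005
finger_force: 0.3
```

```bash
python3 - <<'E'
exec(open("st.py").read())
import cv2
from h import *
f=bot.grab_frame("scene"); np.savez("scene7.npz",**f)
# uphill bottom edge of the amber part: lower border of amber against pale bed
def edge(f):
    h=cv2.cvtColor(f["frame"],cv2.COLOR_RGB2HSV); P=[]
    for u in range(270,296):
        c=h[200:260,u]; r=np.where((c[:,1]>110)&(c[:,0]>10)&(c[:,0]<30))[0]
        if len(r): 
            p=plane(f,[u,200+r.max()+.5],.0838); P.append(loc(p)*1e3)
    return np.array(P)
for n in("scene6.npz","scene7.npz"):
    P=edge(dict(np.load(n))); k=np.polyfit(P[:,1],P[:,0],1); print(n,"slope",k[0],"x at y=-40",np.polyval(k,-40),P[::6].round(0).tolist())
E
```

```text
t 15.65 xh,y mm [-60.7 -60.9] z 0.054 yaw deg -93.0 F [-0.8 -0.3  1.4] M [0.07 0.32 0.01] grip 0.0005 0.3 q [ 0.62  0.28 -0.48 -0.   -0.82 -0.67]
scene6.npz slope 0.06981024662213271 x at y=-40 11.124523349593055 [[10.0, -63.0], [11.0, -43.0], [11.0, -24.0], [15.0, -4.0], [16.0, 15.0]]
scene7.npz slope 0.06467516320821641 x at y=-40 11.349403606164188 [[10.0, -63.0], [11.0, -43.0], [11.0, -24.0], [15.0, -4.0], [16.0, 15.0]]
```

arm_command --pt "0 -0.001 0 0" --pt "0 -0.002 0 0" --pt "0 -0.003 0 0" --pt "0 -0.004 0 0" --pt "0 -0.005 0 0" --pt "0 -0.006 0 0" --pt "0 -0.007 0 0" --pt "0 -0.008 0 0" --pt "0 -0.008 0 0" --pt "0 -0.008 0 0"

```text
t: 16.53
tool_pos: [0.5247, 0.1326, 0.0545]
tool_rot: [3.136, -0.002, -1.623]
ft_force: [-20.1, 1.9, 19.0]
grip_width: 0.0002
finger_force: 11.1
```

```bash
cat > edge.py <<'E'
exec(open("st.py").read())
import cv2,sys
from h import *
def onbed(f,uv):
    o,d=ray(f,uv); a=np.radians(23); yw=-.052; n=np.array([-np.sin(a)*np.cos(yw),-np.sin(a)*np.sin(yw),np.cos(a)])
    p=o+d*(n@(np.array([.5845,.1915,.075])-o))/(n@d); q=loc(p)*1e3; return q/[np.cos(a),1]
def edge(f):
    h=cv2.cvtColor(f["frame"],cv2.COLOR_RGB2HSV); P=[]
    for u in range(268,296):
        c=h[200:260,u].astype(float); m=(c[:,1]>110)&(c[:,0]>10)&(c[:,0]<30); r=np.where(m)[0]
        if len(r):
            i=r.max(); s=c[:,1]; t=(s[i]-110)/max(s[i]-s[i+1],1); P.append(onbed(f,[u,200+i+t]))
    return np.array(P)
def rep(f,n):
    P=edge(f); P=P[(P[:,1]>-70)&(P[:,1]<15)]; k=np.polyfit(P[:,1],P[:,0],1); print(n,"edge yaw %.3f rad, bed x at y=-60 %.1f, at y=0 %.1f (want 22.5)"%(k[0],np.polyval(k,-60),np.polyval(k,0)), "end y",P[:,1].min().round(1))
if __name__=="__main__":
    rep(dict(np.load("scene6.npz")),"before")
    f=bot.grab_frame("scene"); np.savez("now.npz",**f); rep(f,"now")
E
python3 edge.py
```

```text
t 16.5333 xh,y mm [-56.6 -62. ] z 0.0545 yaw deg -93.0 F [-20.1   1.9  19. ] M [ 0.52  6.74 -0.11] grip 0.0002 11.1 q [ 0.61  0.29 -0.46 -0.   -0.83 -0.66]
before edge yaw 0.117 rad, bed x at y=-60 4.7, at y=0 11.7 (want 22.5) end y -68.2
now edge yaw 0.067 rad, bed x at y=-60 8.1, at y=0 12.1 (want 22.5) end y -70.0
```

```bash
python3 - <<'E'
import cv2
from edge import *
F={n:dict(np.load(n+"6.npz")) for n in("scene","top")}
R=None
for n,(x,y,w,h) in(("scene",(255,205,60,60)),("top",(190,140,70,55))):
    f=F[n]; H=cv2.cvtColor(cv2.resize(f["frame"][y:y+h,x:x+w],None,fx=4,fy=4,interpolation=cv2.INTER_CUBIC),cv2.COLOR_RGB2HSV)
    m=((H[...,0]>14 if n=="top" else H[...,0]>12)&(H[...,0]<30)&(H[...,1]>(150 if n=="top" else 130))).astype(np.uint8)
    _,l,st,_=cv2.connectedComponentsWithStats(m); i=1+st[1:,4].argmax(); c,_=cv2.findContours((l==i).astype(np.uint8),0,2); c=max(c,key=cv2.contourArea)
    print(n,st[i].tolist(),(cv2.approxPolyDP(c,7,True)[:,0]/4+[x,y]).round(1).tolist())
    # profile samples
f=F["scene"]
for u in(270,275,280,285):
    print(u,[tuple(int(v) for v in f["frame"][r,u]) for r in range(214,250,2)])
f=F["top"]
for u in(205,215,225,235):
    print(u,[tuple(int(v) for v in f["frame"][r,u]) for r in range(150,186,2)])
E
```

```text
t 16.5833 xh,y mm [-56.6 -62. ] z 0.0544 yaw deg -93.0 F [-19.7   2.6  18.1] M [ 0.51  6.72 -0.08] grip 0.0003 11.0 q [ 0.61  0.29 -0.46 -0.   -0.83 -0.66]
scene [56, 71, 121, 74, 4969] [[269.0, 227.8], [274.8, 230.8], [273.2, 238.0], [279.5, 241.0], [289.0, 240.8], [291.2, 235.8], [297.2, 237.2], [299.0, 235.0], [298.2, 232.5], [274.8, 222.8]]
top [83, 86, 71, 51, 2475] [[211.5, 163.8], [211.0, 169.0], [217.5, 172.8], [225.2, 173.8], [228.2, 168.5], [225.8, 162.5]]
270 [(202, 164, 116), (195, 161, 113), (194, 159, 111), (211, 172, 122), (174, 146, 113), (126, 111, 92), (178, 139, 82), (218, 179, 101), (231, 196, 116), (232, 197, 116), (231, 194, 114), (232, 196, 116), (231, 196, 117), (223, 204, 153), (218, 222, 203), (220, 226, 210), (220, 226, 211), (219, 226, 211)]
275 [(203, 166, 117), (202, 165, 118), (197, 160, 113), (206, 168, 119), (219, 174, 115), (208, 158, 86), (194, 147, 75), (196, 152, 78), (216, 182, 101), (200, 156, 82), (192, 143, 73), (207, 158, 84), (227, 188, 109), (231, 195, 118), (222, 202, 151), (218, 222, 201), (219, 226, 210), (219, 226, 211)]
280 [(206, 169,
[... 1058 characters left out ...]
 47), (192, 161, 78), (194, 165, 82), (170, 166, 142), (164, 175, 171), (162, 173, 170), (162, 173, 170), (143, 151, 147), (99, 102, 99)]
225 [(40, 35, 30), (47, 46, 43), (75, 78, 76), (131, 139, 136), (165, 175, 173), (164, 152, 125), (165, 131, 67), (172, 139, 58), (146, 107, 30), (141, 102, 25), (169, 135, 55), (192, 162, 78), (193, 164, 84), (169, 167, 147), (160, 171, 168), (161, 171, 168), (139, 147, 144), (90, 95, 93)]
235 [(45, 35, 29), (39, 32, 26), (35, 28, 23), (34, 28, 23), (30, 24, 20), (30, 24, 21), (33, 29, 24), (43, 42, 39), (58, 58, 56), (71, 73, 70), (84, 88, 86), (97, 102, 99), (112, 120, 117), (126, 134, 132), (128, 136, 133), (128, 135, 133), (96, 101, 98), (48, 51, 53)]
```

arm_command --pt "0 0.005 0 0" --pt "0 0.015 0 0" --pt "0 0.03 0 0" --pt "0 0.03 -0.03 0" --pt "0 0.03 -0.07 0" --pt "0 0.03 -0.11 0" --pt "0.04 0.0 -0.13 0" --pt "0.08 -0.03 -0.13 0" --pt "0.12 -0.05 -0.13 0" --pt "0.16 -0.05 -0.13 0"

```text
t: 17.42
tool_pos: [0.5701, -0.0105, 0.1847]
tool_rot: [-3.138, 0.001, -1.621]
ft_force: [1.7, -1.0, 0.1]
grip_width: 0.0002
finger_force: 0.0
```

arm_command --pt "0.04 0 0 0" --pt "0.08 0 0 0" --pt "0.12 0 0 0" --pt "0.13 0 0 0" --pt "0.13 0 0 0" --pt "0.13 0 0 0" --pt "0.13 0 0 0" --pt "0.13 0 0 0" --pt "0.13 0 0 0" --pt "0.13 0 0 0"

```text
t: 18.25
tool_pos: [0.561, -0.1388, 0.1841]
tool_rot: [-3.141, 0.0, -1.621]
ft_force: [-0.5, 0.1, -0.2]
grip_width: 0.0005
finger_force: 0.0
```

```bash
cat > chk.py <<'E'
from edge import *
a=np.radians(23);yw=-.052;R=np.array([[np.cos(yw),-np.sin(yw),0],[np.sin(yw),np.cos(yw),0],[0,0,1]])@np.array([[np.cos(a),0,-np.sin(a)],[0,1,0],[np.sin(a),0,np.cos(a)]])
W=lambda P:np.array([.5845,.1915,.075])+R@(np.array(P)/1e3)
def amber(c):  # redness over blue, background bed is grey
    return c[:,0].astype(float)-c[:,2]
def cross(v,lo,thr=45):
    i=np.where(v>thr)[0]; 
    if not len(i):return None
    a,b=i[0],i[-1]; return lo+a-(v[a]-thr)/(v[a]-v[a-1]+1e-9), lo+b+(v[b]-thr)/(v[b]-v[b+1]+1e-9)
def topchk(f,n):
    for u in range(202,236,4):
        r=cross(amber(f["frame"][148:186,u]),148)
        if r is None: continue
        ys=np.linspace(-75,75,301); e=np.array([proj(f,W((22.5,y,0))) for y in ys]); d=np.array([proj(f,W((-22.5,y,40))) for y in ys])
        i=abs(e[:,0]-u).argmin(); j=abs(d[:,0]-u).argmin()
        print(n,u,"y%.0f"%ys[i],"uphill edge dpx %.1f downhill dpx %.1f (px down=downhill, 3.2mm)"%(r[0]-e[i,1],r[1]-d[j,1]))
if __name__=="__main__":
    topchk(dict(np.load("top6.npz")),"old")
    f=bot.grab_frame("top"); np.savez("top8.npz",**f); topchk(f,"new")
    f=bot.grab_frame("scene"); np.savez("scene8.npz",**f); rep(dict(np.load("scene6.npz")),"old"); rep(f,"new")
    for n in("scene6.npz","scene8.npz"):
        g=dict(np.load(n)); v=g["frame"][232,258:305].astype(int); s=(v[:,0]-v[:,2]); print(n,s.tolist())
E
python3 chk.py
```

```text
t 18.25 xh,y mm [  -6.3 -331. ] z 0.1841 yaw deg -92.9 F [-0.5  0.1 -0.2] M [ 0.05  0.16 -0.03] grip 0.0005 0.0 q [ 0.1   0.21 -0.23 -0.   -1.13 -0.15]
old 202 y27 uphill edge dpx 6.6 downhill dpx -1.5 (px down=downhill, 3.2mm)
old 206 y13 uphill edge dpx -0.5 downhill dpx -1.0 (px down=downhill, 3.2mm)
old 210 y-0 uphill edge dpx 0.1 downhill dpx -0.3 (px down=downhill, 3.2mm)
old 214 y-14 uphill edge dpx 0.6 downhill dpx 0.5 (px down=downhill, 3.2mm)
old 218 y-28 uphill edge dpx 1.2 downhill dpx 1.1 (px down=downhill, 3.2mm)
old 222 y-42 uphill edge dpx 1.8 downhill dpx 1.5 (px down=downhill, 3.2mm)
old 226 y-55 uphill edge dpx 2.3 downhill dpx 2.1 (px down=downhill, 3.2mm)
old 230 y-68 uphill edge dpx 3.0 downhill dpx 1.5 (px down=downhill, 3.2mm)
new 202 y27 uphill edge dpx 2.6 downhill dpx -1.1 (px down=downhill, 3.2mm)
new 206 y13 uphill edge dpx 0.0 downhill dpx -0.4 (px down=downhill, 3.2mm)
new 210 y-0 uphill edge dpx 0.3 downhill dpx -0.2 (px down=downhill, 3.2mm)
new 214 y-14 uphill edge dpx 0.6 downhill dpx 0.1 (px down=downhill, 3.2mm)
new 218 y-28 uphill edge dpx 0.8 downhill dpx 0.4 (px down=downhill, 3.2mm)
new 222 y-42 uphill edge dpx 1.5 downhill dpx 0.4 (px down=downhill, 3.2mm)
new 226 y-55 uphill edge dpx 1.5 downhill dpx 1.0 (px down=downhill, 3.2mm)
old edge yaw 0.117 rad, bed x at y=-60 4.7, at y=0 11.7 (want 22.5) end y -68.2
new edge yaw 0.070 rad, bed x at y=-60 8.0, at y=0 12.2 (want 22.5) end y -69.9
scene6.npz [91, 90, 87, 73, 42, 10, 6, 21, 52, 89, 113, 115, 116, 115, 117, 117, 120, 118, 121, 124, 126, 125, 123, 124, 122, 123, 123, 120, 120, 119, 118, 118, 118, 117, 116, 116, 115, 110, 102, 94, 83, 68, 38, 14, 3, 1, 0]
scene8.npz [90, 91, 86, 73, 41, 12, 6, 18, 48, 85, 110, 116, 116, 115, 116, 116, 120, 121, 124, 124, 125, 124, 122, 125, 123, 122, 121, 120, 121, 119, 120, 119, 119, 119, 117, 116, 114, 109, 108, 103, 93, 77, 47, 20, 4, 1, 0]
```

Both edges in the top view shift equally, so the block is flat. The yaw is down from 0.13 to 0.07 rad, with the pivot at the ledge end. I'll push the side once more, moving slightly downward so the block isn't tipped.

arm_command --pt "-0.03 0.02 0 0" --pt "-0.07 0.04 0 0" --pt "-0.11 0.06 0 0" --pt "-0.15 0.082 0 0" --pt "-0.19 0.082 0 0" --pt "-0.23 0.082 0 0" --pt "-0.26 0.082 0 0" --pt "-0.267 0.082 0 0" --pt "-0.267 0.082 0.03 0" --pt "-0.267 0.082 0.07 0"

```text
t: 19.18
tool_pos: [0.4952, 0.1341, 0.1164]
tool_rot: [-3.135, 0.004, -1.619]
ft_force: [0.5, 0.9, -0.9]
grip_width: 0.0003
finger_force: 0.0
```

arm_command --pt "0 0 0.03 0" --pt "0 0 0.05 0" --pt "0 -0.01 0.05 0" --pt "0 -0.018 0.05 0" --pt "0 -0.024 0.052 0" --pt "0 -0.028 0.054 0" --pt "0 -0.031 0.057 0" --pt "0 -0.033 0.06 0" --pt "0 -0.034 0.062 0" --pt "0 -0.034 0.062 0"

```text
t: 20.02
tool_pos: [0.5263, 0.1291, 0.0518]
tool_rot: [3.141, -0.0, -1.623]
ft_force: [-1.4, -0.2, 0.4]
grip_width: 0.0006
finger_force: 1.1
```

```bash
python3 chk.py | grep -v old
```

```text
t 20.0167 xh,y mm [-54.9 -65.3] z 0.0518 yaw deg -93.0 F [-1.4 -0.2  0.4] M [-0.08  0.8   0.01] grip 0.0006 1.1 q [ 0.6   0.29 -0.47 -0.   -0.81 -0.65]
new edge yaw -0.001 rad, bed x at y=-60 10.9, at y=0 10.9 (want 22.5) end y -68.9
scene6.npz [91, 90, 87, 73, 42, 10, 6, 21, 52, 89, 113, 115, 116, 115, 117, 117, 120, 118, 121, 124, 126, 125, 123, 124, 122, 123, 123, 120, 120, 119, 118, 118, 118, 117, 116, 116, 115, 110, 102, 94, 83, 68, 38, 14, 3, 1, 0]
scene8.npz [90, 88, 83, 69, 37, 11, 9, 15, 29, 48, 54, 46, 39, 32, 26, 22, 18, 17, 15, 11, 14, 17, 28, 60, 100, 120, 120, 120, 120, 119, 119, 118, 117, 117, 118, 115, 114, 112, 109, 105, 97, 85, 53, 22, 3, 1, 0]
```

The yaw is now about 0 with 1.4 N of contact. Backing off and pushing the end home.

arm_command --pt "0 0.01 0 0" --pt "0 0.025 0 0" --pt "0 0.03 -0.03 0" --pt "0 0.03 -0.07 0" --pt "0 0.03 -0.1 0" --pt "0.03 0.0 -0.1 0" --pt "0.06 -0.03 -0.1 0" --pt "0.085 -0.047 -0.1 0" --pt "0.085 -0.047 -0.1 0" --pt "0.085 -0.047 -0.1 0"

```text
t: 20.95
tool_pos: [0.5693, 0.0409, 0.1517]
tool_rot: [-3.142, 0.0, -1.625]
ft_force: [-0.3, 0.2, 0.1]
grip_width: 0.0003
finger_force: 0.0
```

```bash
python3 chk.py | grep new; python3 st.py
```

```text
new 206 y13 uphill edge dpx 13.6 downhill dpx -0.2 (px down=downhill, 3.2mm)
new 210 y-0 uphill edge dpx 10.6 downhill dpx -0.2 (px down=downhill, 3.2mm)
new 214 y-14 uphill edge dpx 7.8 downhill dpx -0.1 (px down=downhill, 3.2mm)
new 218 y-28 uphill edge dpx 6.0 downhill dpx 0.1 (px down=downhill, 3.2mm)
new 222 y-42 uphill edge dpx 3.9 downhill dpx 0.0 (px down=downhill, 3.2mm)
new 226 y-55 uphill edge dpx 2.2 downhill dpx 0.1 (px down=downhill, 3.2mm)
new 230 y-68 uphill edge dpx 0.5 downhill dpx -0.1 (px down=downhill, 3.2mm)
new edge yaw -0.001 rad, bed x at y=-60 11.0, at y=0 11.0 (want 22.5) end y -68.8
t 21.05 xh,y mm [  -8.  -149.9] z 0.1519 yaw deg -93.0 F [-0.2 -0.1  0.1] M [0.01 0.09 0.01] grip 0.0008 0.0 q [ 0.42  0.22 -0.29 -0.   -1.06 -0.47]
```

The block is flush with the ledge and square. Now the light end push.

arm_command --pt "-0.01 0 0.04 0" --pt "-0.03 0 0.08 0" --pt "-0.045 0 0.084 0" --pt "-0.052 0 0.084 0" --pt "-0.056 0 0.084 0" --pt "-0.059 0 0.084 0" --pt "-0.061 0 0.084 0" --pt "-0.063 0 0.084 0" --pt "-0.065 0 0.084 0" --pt "-0.065 0 0.084 0"

```text
t: 21.88
tool_pos: [0.5729, 0.1055, 0.0692]
tool_rot: [-3.141, -0.001, -1.623]
ft_force: [0.2, -6.5, 4.4]
grip_width: 0.0003
finger_force: 3.3
```

```bash
python3 chk.py | grep -v old
```

```text
t 21.8833 xh,y mm [ -7.1 -86.5] z 0.0692 yaw deg -93.0 F [ 0.2 -6.5  4.4] M [-2.35  0.04 -0.05] grip 0.0003 3.3 q [ 0.52  0.32 -0.36  0.   -0.88 -0.57]
new 202 y27 uphill edge dpx 13.3 downhill dpx -0.2 (px down=downhill, 3.2mm)
new 206 y13 uphill edge dpx 10.9 downhill dpx -0.0 (px down=downhill, 3.2mm)
new 210 y-0 uphill edge dpx 8.3 downhill dpx -0.1 (px down=downhill, 3.2mm)
new 214 y-14 uphill edge dpx 6.3 downhill dpx -0.1 (px down=downhill, 3.2mm)
new 218 y-28 uphill edge dpx 4.0 downhill dpx 0.2 (px down=downhill, 3.2mm)
new 222 y-42 uphill edge dpx 12.6 downhill dpx -0.2 (px down=downhill, 3.2mm)
new 230 y-68 uphill edge dpx 13.1 downhill dpx -0.3 (px down=downhill, 3.2mm)
new edge yaw 0.016 rad, bed x at y=-60 9.9, at y=0 10.9 (want 22.5) end y -67.0
scene6.npz [91, 90, 87, 73, 42, 10, 6, 21, 52, 89, 113, 115, 116, 115, 117, 117, 120, 118, 121, 124, 126, 125, 123, 124, 122, 123, 123, 120, 120, 119, 118, 118, 118, 117, 116, 116, 115, 110, 102, 94, 83, 68, 38, 14, 3, 1, 0]
scene8.npz [-5, -5, -4, -3, -3, -5, -4, -3, -3, -3, 16, 55, 94, 113, 117, 117, 118, 120, 122, 123, 123, 124, 123, 122, 123, 122, 123, 121, 120, 119, 120, 118, 119, 119, 117, 117, 115, 113, 110, 106, 99, 85, 51, 22, 4, 1, 0]
```

The block is seated at 6.5 N against the stop, with the pusher face within 2 mm of nominal. Backing off and going up over to the knob.

arm_command --pt "0.02 0 0 0" --pt "0.03 0 -0.03 0" --pt "0.03 0 -0.07 0" --pt "0.03 0 -0.11 0" --pt "0.03 0 -0.15 0" --pt "0.0 0.01 -0.17 0" --pt "-0.04 0.02 -0.17 0" --pt "-0.08 0.03 -0.17 0" --pt "-0.12 0.043 -0.17 0" --pt "-0.131 0.043 -0.17 0" --grip 0.5

```text
t: 22.82
tool_pos: [0.5352, 0.2441, 0.2388]
tool_rot: [-3.141, 0.002, -1.621]
ft_force: [0.1, -1.1, -0.8]
grip_width: 0.0612
finger_force: 0.0
```

arm_command --pt "0 0 0 -0.06" --pt "0 0 0 -0.12" --pt "0 0 0 -0.18" --pt "0 0 0 -0.24" --pt "0 0 0 -0.3" --pt "0 0 0 -0.36" --pt "0 0 0 -0.42" --pt "0 0 0 -0.48" --pt "0 0 0 -0.54" --pt "0 0 0 -0.596"

```text
t: 23.65
tool_pos: [0.5366, 0.2397, 0.2385]
tool_rot: [-3.141, -0.0, -0.369]
ft_force: [-0.1, 0.1, -0.7]
grip_width: 0.0657
finger_force: 0.0
```

arm_command --pt "0 0 0 -0.06" --pt "0 0 0 -0.12" --pt "0 0 0 -0.18" --pt "0 0 0 -0.24" --pt "0 0 0 -0.3" --pt "0 0 0 -0.36" --pt "0 0 0 -0.42" --pt "0 0 0 -0.48" --pt "0 0 0 -0.5" --pt "0 0 0 -0.5"

```text
t: 24.48
tool_pos: [0.5365, 0.2397, 0.2385]
tool_rot: [-3.141, -0.001, 0.674]
ft_force: [0.1, 0.2, 0.2]
grip_width: 0.0661
finger_force: 0.0
```

```bash
python3 chk.py | grep new; python3 - <<'E'
exec(open("st.py").read())
print(s["tool_pos"])
E
```

```text
new 202 y27 uphill edge dpx 6.0 downhill dpx -0.1 (px down=downhill, 3.2mm)
new 206 y13 uphill edge dpx 2.8 downhill dpx -0.0 (px down=downhill, 3.2mm)
new 210 y-0 uphill edge dpx 0.6 downhill dpx -0.1 (px down=downhill, 3.2mm)
new 214 y-14 uphill edge dpx 0.7 downhill dpx -0.1 (px down=downhill, 3.2mm)
new 218 y-28 uphill edge dpx 0.5 downhill dpx 0.2 (px down=downhill, 3.2mm)
new 222 y-42 uphill edge dpx 0.6 downhill dpx 0.0 (px down=downhill, 3.2mm)
new 226 y-55 uphill edge dpx 0.7 downhill dpx 0.1 (px down=downhill, 3.2mm)
new 230 y-68 uphill edge dpx 0.5 downhill dpx -0.2 (px down=downhill, 3.2mm)
new edge yaw 0.006 rad, bed x at y=-60 10.6, at y=0 10.9 (want 22.5) end y -69.2
t 24.5833 xh,y mm [-50.4  45.7] z 0.2383 yaw deg 38.4 F [-0.8  0.3  0.3] M [-0.17  0.06  0.06] grip 0.0653 0.0 q [ 0.75  0.19 -0.13 -0.   -1.25  1.49]
[0.53651715 0.23977179 0.23834665]
```

arm_command --pt "0 0 0.02 0" --pt "0 0 0.04 0" --pt "0 0 0.055 0" --pt "0 0 0.065 0" --pt "0 0 0.072 0" --pt "0 0 0.077 0" --pt "0 0 0.077 0" --pt "0 0 0.077 0" --pt "0 0 0.077 0" --pt "0 0 0.077 0"

```text
t: 25.42
tool_pos: [0.5368, 0.2403, 0.1618]
tool_rot: [3.142, -0.001, 0.673]
ft_force: [-0.2, 0.5, -0.0]
grip_width: 0.0659
finger_force: 0.0
```

arm_command --pt "0 0 0 0" --pt "0 0 0 0" --pt "0 0 0 0" --pt "0 0 0 0" --pt "0 0 0 0" --pt "0 0 0 0.04" --pt "0 0 0 0.09" --pt "0 0 0 0.14" --pt "0 0 0 0.19" --pt "0 0 0 0.24" --grip -1 --force 20

```text
t: 26.25
tool_pos: [0.5365, 0.2393, 0.1611]
tool_rot: [3.141, 0.0, 0.166]
ft_force: [2.1, -4.9, -0.0]
grip_width: 0.048
finger_force: 19.5
```

```bash
python3 st.py
```

```text
t 26.25 xh,y mm [-50.4  45.3] z 0.1611 yaw deg 9.5 F [ 2.1 -4.9 -0. ] M [-1.54 -0.65  0.28] grip 0.048 19.5 q [ 0.75  0.24 -0.24  0.   -1.09  0.98]
```

The knob is gripped at 48.0 mm and turns. Continuing the stroke.

arm_command --pt "0 0 0 0.05" --pt "0 0 0 0.1" --pt "0 0 0.001 0.15" --pt "0 0 0.001 0.2" --pt "0 0 0.001 0.25" --pt "0 0 0.001 0.3" --pt "0 0 0.002 0.35" --pt "0 0 0.002 0.4" --pt "0 0 0.002 0.45" --pt "0 0 0.002 0.5"

```text
t: 27.08
tool_pos: [0.5362, 0.2385, 0.1594]
tool_rot: [3.14, -0.001, -0.882]
ft_force: [-2.4, -5.5, 3.7]
grip_width: 0.0497
finger_force: 21.9
```

```bash
cat > kn.py <<'E'
exec(open("st.py").read())
import cv2
from chk import *
f=bot.grab_frame("scene"); u,v=proj(f,W((0,45,132-2.2*4))); u,v=int(u),int(v)
np.savez("kn.npz",**f)
E
python3 st.py
```

```text
t 27.0833 xh,y mm [-50.6  44.5] z 0.1594 yaw deg -50.5 F [-2.4 -5.5  3.7] M [-1.57  0.49  0.36] grip 0.0497 21.9 q [ 0.75  0.24 -0.24  0.   -1.08 -0.06]
```

arm_command --pt "0 0 0 0" --pt "0 0 0 0" --pt "0 0 0 -0.059" --pt "0 0 0 -0.118" --pt "0 0 0 -0.177" --pt "0 0 0 -0.236" --pt "0 0 0 -0.295" --pt "0 0 0 -0.354" --pt "0 0 0 -0.413" --pt "0 0 0 -0.472" --grip 0.45

```text
t: 27.92
tool_pos: [0.5365, 0.2404, 0.1589]
tool_rot: [-3.141, -0.0, 0.119]
ft_force: [0.3, -1.0, -0.1]
grip_width: 0.0636
finger_force: 0.0
```

arm_command --pt "0.001 0 0.001 -0.059" --pt "0.001 0 0.002 -0.118" --pt "0.002 0 0.003 -0.177" --pt "0.002 0 0.003 -0.236" --pt "0.002 0 0.003 -0.295" --pt "0.002 0 0.003 -0.354" --pt "0.002 0 0.003 -0.413" --pt "0.002 0 0.003 -0.42" --pt "0.002 0 0.003 -0.42" --pt "0.002 0 0.003 -0.42"

```text
t: 28.75
tool_pos: [0.5384, 0.2404, 0.156]
tool_rot: [-3.142, -0.0, 0.988]
ft_force: [0.2, 0.2, 0.3]
grip_width: 0.0633
finger_force: 0.0
```

```bash
python3 st.py
```

```text
t 28.75 xh,y mm [-48.5  46.5] z 0.156 yaw deg 56.6 F [0.2 0.2 0.3] M [-0.15  0.1  -0.05] grip 0.0633 0.0 q [ 0.75  0.25 -0.24 -0.   -1.08  1.81]
```

arm_command --pt "0 0 0 0" --pt "0 0 0 0" --pt "0 0 0 0" --pt "0 0 0 0.055" --pt "0 0 0 0.114" --pt "0 0 0 0.173" --pt "0 0 0.001 0.232" --pt "0 0 0.001 0.291" --pt "0 0 0.001 0.35" --pt "0 0 0.002 0.409" --grip -1 --force 20

```text
t: 29.58
tool_pos: [0.5391, 0.2393, 0.1545]
tool_rot: [3.14, -0.001, 0.128]
ft_force: [5.3, -6.0, -0.0]
grip_width: 0.0478
finger_force: 19.5
```

arm_command --pt "0 0 0 0.059" --pt "0 0 0 0.118" --pt "0 0 0.001 0.177" --pt "0 0 0.001 0.236" --pt "0 0 0.001 0.295" --pt "0 0 0.001 0.354" --pt "0 0 0.002 0.413" --pt "0 0 0.002 0.472" --pt "0 0 0.002 0.531" --pt "0 0 0.002 0.58"

```text
t: 30.42
tool_pos: [0.538, 0.2382, 0.1518]
tool_rot: [3.139, -0.002, -1.087]
ft_force: [-0.9, -6.3, 0.4]
grip_width: 0.0502
finger_force: 20.0
```

```bash
python3 st.py
```

```text
t 30.4167 xh,y mm [-48.8  44.3] z 0.1518 yaw deg -62.3 F [-0.9 -6.3  0.4] M [-1.94 -0.12  0.27] grip 0.0502 20.0 q [ 0.75  0.25 -0.25  0.   -1.07 -0.27]
```

arm_command --pt "0 0 0 0" --pt "0 0 0 0" --pt "0 0 0 -0.059" --pt "0 0 0 -0.118" --pt "0 0 0 -0.177" --pt "0 0 0 -0.236" --pt "0 0 0 -0.295" --pt "0 0 0 -0.354" --pt "0 0 0 -0.413" --pt "0 0 0 -0.472" --grip 0.45

```text
t: 31.25
tool_pos: [0.5386, 0.2407, 0.1521]
tool_rot: [-3.141, -0.0, -0.084]
ft_force: [-0.9, -0.3, -0.2]
grip_width: 0.064
finger_force: 0.0
```

arm_command --pt "0.001 0.001 0 -0.059" --pt "0.001 0.001 0.001 -0.118" --pt "0.001 0.001 0.001 -0.177" --pt "0.001 0.001 0.001 -0.236" --pt "0.001 0.001 0.001 -0.295" --pt "0.001 0.001 0.001 -0.354" --pt "0.001 0.001 0.001 -0.413" --pt "0.001 0.001 0.001 -0.472" --pt "0.001 0.001 0.001 -0.52" --pt "0.001 0.001 0.001 -0.52"

```text
t: 32.08
tool_pos: [0.5395, 0.2396, 0.1511]
tool_rot: [3.142, -0.001, 1.003]
ft_force: [0.7, 0.8, 0.2]
grip_width: 0.0635
finger_force: 0.0
```

arm_command --pt "0 0 0 0" --pt "0 0 0 0" --pt "0 0 0 0" --pt "0 0 0 0.055" --pt "0 0 0 0.114" --pt "0 0 0 0.173" --pt "0 0 0.001 0.232" --pt "0 0 0.001 0.291" --pt "0 0 0.001 0.35" --pt "0 0 0.002 0.409" --grip -1 --force 20

```text
t: 32.92
tool_pos: [0.5397, 0.2389, 0.1494]
tool_rot: [3.141, -0.001, 0.133]
ft_force: [2.8, -2.3, 0.4]
grip_width: 0.0482
finger_force: 19.5
```

arm_command --pt "0 0 0 0.059" --pt "0 0 0 0.118" --pt "0 0 0.001 0.177" --pt "0 0 0.001 0.236" --pt "0 0 0.001 0.295" --pt "0 0 0.001 0.354" --pt "0 0 0.002 0.413" --pt "0 0 0.002 0.472" --pt "0 0 0.002 0.531" --pt "0 0 0.002 0.58"

```text
t: 33.75
tool_pos: [0.5395, 0.2383, 0.1471]
tool_rot: [3.141, -0.001, -1.082]
ft_force: [-0.2, -3.3, 0.1]
grip_width: 0.0505
finger_force: 20.0
```

```bash
python3 chk.py | grep new; python3 st.py
```

```text
new 202 y27 uphill edge dpx 1.5 downhill dpx -3.9 (px down=downhill, 3.2mm)
new 206 y13 uphill edge dpx 0.7 downhill dpx -0.2 (px down=downhill, 3.2mm)
new 210 y-0 uphill edge dpx 0.6 downhill dpx -0.1 (px down=downhill, 3.2mm)
new 214 y-14 uphill edge dpx 0.6 downhill dpx -0.1 (px down=downhill, 3.2mm)
new 218 y-28 uphill edge dpx 0.5 downhill dpx 0.1 (px down=downhill, 3.2mm)
new 222 y-42 uphill edge dpx 0.6 downhill dpx 0.0 (px down=downhill, 3.2mm)
new 226 y-55 uphill edge dpx 0.7 downhill dpx 0.1 (px down=downhill, 3.2mm)
new 230 y-68 uphill edge dpx 0.6 downhill dpx -0.2 (px down=downhill, 3.2mm)
new edge yaw 0.006 rad, bed x at y=-60 10.4, at y=0 10.8 (want 22.5) end y -69.2
t 33.85 xh,y mm [-47.6  44.4] z 0.147 yaw deg -61.7 F [-0.3 -3.9  0.1] M [-1.48 -0.39 -0.03] grip 0.0506 20.0 q [ 0.75  0.26 -0.26  0.   -1.06 -0.25]
```

arm_command --pt "0 0 0 0" --pt "0 0 0 0" --pt "0 0 0 -0.059" --pt "0 0 0 -0.118" --pt "0 0 0 -0.177" --pt "0 0 0 -0.236" --pt "0 0 0 -0.295" --pt "0 0 0 -0.354" --pt "0 0 0 -0.413" --pt "0 0 0 -0.472" --grip 0.45

```text
t: 34.68
tool_pos: [0.5394, 0.2399, 0.1471]
tool_rot: [-3.141, -0.0, -0.077]
ft_force: [0.3, -0.7, -0.4]
grip_width: 0.0632
finger_force: 0.0
```

arm_command --pt "0.001 0 0 -0.059" --pt "0.001 0 0 -0.118" --pt "0.002 0 0 -0.177" --pt "0.002 0 0 -0.236" --pt "0.002 0 0 -0.295" --pt "0.002 0 0 -0.354" --pt "0.002 0 0 -0.413" --pt "0.002 0 0 -0.472" --pt "0.002 0 0 -0.52" --pt "0.002 0 0 -0.52"

```text
t: 35.52
tool_pos: [0.5414, 0.2396, 0.147]
tool_rot: [-3.141, -0.001, 1.01]
ft_force: [-0.2, 0.4, 0.3]
grip_width: 0.0633
finger_force: 0.0
```

arm_command --pt "0 0 0 0" --pt "0 0 0 0" --pt "0 0 0 0" --pt "0 0 0 0.055" --pt "0 0 0 0.114" --pt "0 0 0 0.173" --pt "0 0 0.001 0.232" --pt "0 0 0.001 0.291" --pt "0 0 0.001 0.35" --pt "0 0 0.001 0.409" --grip -1 --force 20

```text
t: 36.35
tool_pos: [0.5411, 0.2387, 0.1459]
tool_rot: [3.141, 0.001, 0.14]
ft_force: [-0.7, -1.7, -0.1]
grip_width: 0.0479
finger_force: 19.5
```

arm_command --pt "0 0 0 0.059" --pt "0 0 0 0.118" --pt "0 0 0.001 0.177" --pt "0 0 0.001 0.236" --pt "0 0 0.001 0.295" --pt "0 0 0.001 0.354" --pt "0 0 0.001 0.413" --pt "0 0 0.001 0.472" --pt "0 0 0.001 0.531" --pt "0 0 0.001 0.58"

```text
t: 37.18
tool_pos: [0.5409, 0.2382, 0.1447]
tool_rot: [3.14, -0.0, -1.075]
ft_force: [-1.8, -3.6, -2.1]
grip_width: 0.0503
finger_force: 20.0
```

```bash
python3 chk.py | grep new; python3 st.py
```

```text
new 202 y27 uphill edge dpx 1.6 downhill dpx -4.3 (px down=downhill, 3.2mm)
new 206 y13 uphill edge dpx 0.7 downhill dpx -0.4 (px down=downhill, 3.2mm)
new 210 y-0 uphill edge dpx 0.6 downhill dpx -0.1 (px down=downhill, 3.2mm)
new 214 y-14 uphill edge dpx 0.6 downhill dpx -0.1 (px down=downhill, 3.2mm)
new 218 y-28 uphill edge dpx 0.5 downhill dpx 0.1 (px down=downhill, 3.2mm)
new 222 y-42 uphill edge dpx 0.6 downhill dpx 0.0 (px down=downhill, 3.2mm)
new 226 y-55 uphill edge dpx 0.7 downhill dpx 0.1 (px down=downhill, 3.2mm)
new 230 y-68 uphill edge dpx 0.6 downhill dpx -0.2 (px down=downhill, 3.2mm)
new edge yaw 0.001 rad, bed x at y=-60 10.5, at y=0 10.6 (want 22.5) end y -69.4
t 37.2833 xh,y mm [-46.1  44.4] z 0.1446 yaw deg -61.4 F [-0.8 -3.  -0.9] M [-1.11  0.2   0.01] grip 0.0504 20.0 q [ 0.75  0.26 -0.25  0.   -1.05 -0.25]
```

arm_command --pt "0 0 0 0" --pt "0 0 0 0" --pt "0 0 0 -0.059" --pt "0 0 0 -0.118" --pt "0 0 0 -0.177" --pt "0 0 0 -0.236" --pt "0 0 0 -0.295" --pt "0 0 0 -0.354" --pt "0 0 0 -0.413" --pt "0 0 0 -0.472" --grip 0.45

```text
t: 38.12
tool_pos: [0.5418, 0.2397, 0.1454]
tool_rot: [-3.141, -0.001, -0.07]
ft_force: [0.6, 0.1, 0.2]
grip_width: 0.0637
finger_force: 0.0
```

arm_command --pt "0.001 0 0 -0.059" --pt "0.001 0 0 -0.118" --pt "0.001 0 0 -0.177" --pt "0.001 0 0 -0.236" --pt "0.001 0 0 -0.295" --pt "0.001 0 0 -0.354" --pt "0.001 0 0 -0.413" --pt "0.001 0 0 -0.472" --pt "0.001 0 0 -0.52" --pt "0.001 0 0 -0.52"

```text
t: 38.95
tool_pos: [0.5427, 0.2396, 0.1453]
tool_rot: [3.141, -0.001, 1.017]
ft_force: [0.4, -0.2, 0.2]
grip_width: 0.0637
finger_force: 0.0
```

arm_command --pt "0 0 0 0" --pt "0 0 0 0" --pt "0 0 0 0" --pt "0 0 0 0.055" --pt "0 0 0 0.114" --pt "0 0 0 0.173" --pt "0 0 0 0.232" --pt "0 0 0 0.291" --pt "0 0 0 0.35" --pt "0 0 0 0.409" --grip -1 --force 20

```text
t: 39.78
tool_pos: [0.5418, 0.2387, 0.1449]
tool_rot: [3.141, 0.001, 0.146]
ft_force: [-0.7, -1.3, -1.1]
grip_width: 0.0481
finger_force: 19.5
```

```bash
python3 st.py
```

```text
t 39.7833 xh,y mm [-45.1  44.9] z 0.1449 yaw deg 8.4 F [-0.7 -1.3 -1.1] M [-0.25  0.32  0.31] grip 0.0481 19.5 q [ 0.74  0.26 -0.25 -0.   -1.05  0.97]
```

arm_command --pt "0 0 0 0.059" --pt "0 0 0 0.118" --pt "0 0 0 0.177" --pt "0 0 0 0.236" --pt "0 0 0.001 0.295" --pt "0 0 0.001 0.354" --pt "0 0 0.001 0.413" --pt "0 0 0.001 0.472" --pt "0 0 0.001 0.531" --pt "0 0 0.001 0.58"

```text
t: 40.62
tool_pos: [0.5421, 0.2375, 0.1445]
tool_rot: [3.14, -0.002, -1.068]
ft_force: [-1.4, -5.1, 4.6]
grip_width: 0.0505
finger_force: 20.0
```

```bash
python3 st.py
```

```text
t 40.6167 xh,y mm [-44.7  43.7] z 0.1445 yaw deg -61.2 F [-1.4 -5.1  4.6] M [-1.87  0.73  0.68] grip 0.0505 20.0 q [ 0.74  0.27 -0.25  0.   -1.05 -0.24]
```

The torque has risen to 0.68 N m and the total turn is over 9.9 rad plus the start angle, so the knob should be home. Releasing, retreating, and checking the knob height.

arm_command --pt "0 0 0 0" --pt "0 0 0 0" --pt "0 0 0 0" --pt "0 0 -0.03 0" --pt "0 0 -0.06 0" --pt "0 0 -0.09 0" --pt "0 0 -0.12 0" --pt "0 0 -0.15 0" --pt "0 0 -0.15 0" --pt "0 0 -0.15 0" --grip 0.6

```text
t: 41.45
tool_pos: [0.5431, 0.2398, 0.296]
tool_rot: [-3.137, 0.001, -1.061]
ft_force: [-0.9, 0.4, -1.2]
grip_width: 0.0699
finger_force: 0.0
```

arm_command --pt "0.03 0.02 0 0" --pt "0.06 0.04 0 0" --pt "0.09 0.06 0 0" --pt "0.12 0.08 0 0" --pt "0.15 0.1 0 0" --pt "0.18 0.12 0 0" --pt "0.21 0.12 0 0" --pt "0.24 0.12 0 0" --pt "0.26 0.12 0 0" --pt "0.26 0.12 0 0"

```text
t: 42.28
tool_pos: [0.565, -0.0493, 0.292]
tool_rot: [3.139, 0.001, -1.064]
ft_force: [0.2, 0.7, -0.8]
grip_width: 0.0702
finger_force: 0.0
```

```bash
python3 chk.py | grep new; python3 - <<'E'
from edge import *
from chk import W
F={"0":[dict(np.load("top0.npz")),dict(np.load("scene0.npz"))],"now":[bot.grab_frame("top"),bot.grab_frame("scene")]}
for k,(T,S) in F.items():
    C=[]
    for f in(T,S):
        u,v=proj(f,W((0,45,120))).astype(int); x,y=u-12,v-13
        g=cv2.cvtColor(f["frame"],cv2.COLOR_RGB2GRAY)[y:y+26,x:x+24]; m=(g<60).astype(np.uint8); _,l,st,ce=cv2.connectedComponentsWithStats(m); i=1+st[1:,4].argmax()
        h=cv2.convexHull(np.argwhere(l==i)[:,::-1].astype(np.float32)); M=cv2.moments(h); C.append(np.array([M["m10"]/M["m00"]+x,M["m01"]/M["m00"]+y])); print(st[i].tolist(),C[-1].round(1))
    p,e=tri(T,C[0],S,C[1]); print(k,p.round(4),round(e,4))
for q in(1,8,9,10):print(q,W((0,45,132-2.2*q)).round(4),proj(S,W((0,45,132-2.2*q))).round(1),proj(T,W((0,45,132-2.2*q))).round(1))
E
```

```text
new edge yaw 0.002 rad, bed x at y=-60 11.1, at y=0 11.2 (want 22.5) end y -69.0
t 42.3833 xh,y mm [  -8.1 -239.4] z 0.2923 yaw deg -60.9 F [-0.4 -0.3 -0.4] M [ 0.02  0.19 -0.02] grip 0.07 0.0 q [ 0.26  0.13 -0.08 -0.   -1.36  0.25]
[2, 8, 18, 18, 120] [189.1 173.2]
[7, 6, 14, 11, 62] [314.9 211.3]
0 [0.5322 0.2427 0.1903] 0.0032
[0, 0, 21, 26, 285] [189.2 168. ]
[6, 11, 14, 11, 61] [313.5 216.6]
now [0.5496 0.2431 0.1864] 0.0032
1 [0.5362 0.2391 0.1945] [314.1 211.1] [190.5 171.6]
8 [0.5422 0.2388 0.1803] [313.  215.8] [191.3 170.5]
9 [0.5431 0.2387 0.1783] [312.8 216.5] [191.4 170.4]
10 [0.5439 0.2387 0.1763] [312.7 217.1] [191.5 170.2]
```

The scene row shift gives about 8 ± 0.5 rad of travel, so the knob is near home but not proven. There is time for one more firm stroke.

arm_command --pt "-0.03 -0.02 0 -0.059" --pt "-0.06 -0.04 0 -0.118" --pt "-0.09 -0.06 0 -0.177" --pt "-0.12 -0.08 0 -0.236" --pt "-0.15 -0.1 0 -0.295" --pt "-0.18 -0.12 0 -0.354" --pt "-0.21 -0.12 0 -0.413" --pt "-0.24 -0.12 0 -0.472" --pt "-0.26 -0.12 0 -0.531" --pt "-0.26 -0.12 0 -0.58"

```text
t: 43.32
tool_pos: [0.5399, 0.2429, 0.2939]
tool_rot: [-3.141, 0.0, 0.165]
ft_force: [0.1, -0.9, -0.1]
grip_width: 0.07
finger_force: 0.0
```

arm_command --pt "0 0 0 -0.059" --pt "0 0 0 -0.118" --pt "0 0 0 -0.177" --pt "0 0 0.03 -0.236" --pt "0 0 0.06 -0.295" --pt "0 0 0.09 -0.354" --pt "0 0 0.12 -0.409" --pt "0 0 0.14 -0.409" --pt "0 0 0.148 -0.409" --pt "0 0 0.148 -0.409"

```text
t: 44.15
tool_pos: [0.5407, 0.2389, 0.1442]
tool_rot: [-3.14, 0.003, 1.011]
ft_force: [0.4, -0.7, 0.3]
grip_width: 0.0701
finger_force: 0.0
```

```bash
python3 st.py
```

```text
t 44.15 xh,y mm [-46.2  45.1] z 0.1442 yaw deg 57.9 F [ 0.4 -0.7  0.3] M [-0.17  0.1   0.04] grip 0.0701 0.0 q [ 0.75  0.27 -0.25 -0.   -1.06  1.84]
```

arm_command --pt "0 0 0 0" --pt "0 0 0 0" --pt "0 0 0 0" --pt "0 0 0 0" --pt "0 0 0 0.055" --pt "0 0 0 0.114" --pt "0 0 0 0.173" --pt "0 0 0 0.232" --pt "0 0 0 0.291" --pt "0 0 0 0.35" --grip -1 --force 30

```text
t: 44.98
tool_pos: [0.5438, 0.2395, 0.1485]
tool_rot: [-3.141, -0.004, 0.273]
ft_force: [1.0, -1.3, 6.3]
grip_width: 0.048
finger_force: 30.3
```

```bash
python3 st.py
```

```text
t 44.9833 xh,y mm [-43.1  45.8] z 0.1485 yaw deg 15.7 F [ 1.  -1.3  6.3] M [-0.96 -0.44  0.78] grip 0.048 30.3 q [ 0.74  0.26 -0.25  0.   -1.06  1.1 ]
```

arm_command --pt "0 0 0 0.059" --pt "0 0 0 0.118" --pt "0 0 0 0.177" --pt "0 0 0 0.236" --pt "0 0 0 0.295" --pt "0 0 0 0.354" --pt "0 0 0 0.413" --pt "0 0 0 0.472" --pt "0 0 0 0.531" --pt "0 0 0 0.58"

```text
t: 45.82
tool_pos: [0.5428, 0.2362, 0.1487]
tool_rot: [3.141, -0.004, -0.942]
ft_force: [-4.6, -9.8, 13.8]
grip_width: 0.0489
finger_force: 30.8
```

```bash
python3 st.py
```

```text
t 45.8167 xh,y mm [-44.   42.5] z 0.1487 yaw deg -54.0 F [-4.6 -9.8 13.8] M [-3.63  1.86  1.17] grip 0.0489 30.8 q [ 0.74  0.26 -0.25  0.   -1.06 -0.12]
```

The torque (0.8–1.2 N m) scales with the grip force, so the fingers are slipping on a knob at its hard stop. It is home. Letting go and retreating.

arm_command --pt "0 0 0 0" --pt "0 0 0 0" --pt "0 0 0 0" --pt "0 0 0 0" --pt "0 0 -0.03 0" --pt "0 0 -0.06 0" --pt "0 0 -0.09 0" --pt "0 0 -0.12 0" --pt "0 0 -0.15 0" --pt "0 0 -0.15 0" --grip 0.6

```text
t: 46.65
tool_pos: [0.5449, 0.2402, 0.303]
tool_rot: [-3.132, -0.001, -0.937]
ft_force: [-0.1, 0.9, 2.2]
grip_width: 0.07
finger_force: 0.0
```

arm_command --pt "0.03 0.02 0 0" --pt "0.06 0.04 0 0" --pt "0.09 0.06 0 0" --pt "0.13 0.1 0 0" --pt "0.16 0.13 0 0" --pt "0.19 0.16 0 0" --pt "0.22 0.19 0 0" --pt "0.26 0.22 0 0" --pt "0.29 0.25 0 0" --pt "0.29 0.25 0 0"

```text
t: 47.48
tool_pos: [0.5117, -0.1456, 0.2961]
tool_rot: [-3.141, -0.0, -0.938]
ft_force: [0.8, 0.1, -0.3]
grip_width: 0.0698
finger_force: 0.0
```

arm_command --pt "0.03 0.03 0 0" --pt "0.06 0.06 0 0" --pt "0.09 0.09 0 0" --pt "0.09 0.09 0 0" --pt "0.09 0.09 0 0" --pt "0.09 0.09 0 0" --pt "0.09 0.09 0 0" --pt "0.09 0.09 0 0" --pt "0.09 0.09 0 0" --pt "0.09 0.09 0 0"

```text
t: 48.32
tool_pos: [0.4935, -0.2676, 0.2962]
tool_rot: [-3.141, -0.0, -0.936]
ft_force: [-0.1, -0.1, 0.3]
grip_width: 0.0696
finger_force: 0.0
```

```bash
python3 chk.py | grep new; python3 - <<'E'
from edge import *
from chk import W
T=bot.grab_frame("top"); S=bot.grab_frame("scene")
u,v=proj(S,W((0,45,120))).astype(int); x,y=u-12,v-13
m=(cv2.cvtColor(S["frame"],cv2.COLOR_RGB2GRAY)[y:y+26,x:x+24]<60).astype(np.uint8); M=cv2.moments(cv2.convexHull(np.argwhere(m)[:,::-1].astype(np.float32))); print("knob row",M["m01"]/M["m00"]+y)
# beetle end column in top view, and bottle/jar drift (difference to first pictures)
v=T["frame"][167,205:250].astype(int); print((v[:,0]-v[:,2]).tolist())
S0=np.load("scene0.npz")["frame"]
for k,(x,y,w,h) in dict(bottle=(195,230,25,38),ja=(122,178,26,28)).items(): print(k,np.abs(S["frame"][y:y+h,x:x+w].astype(int)-S0[y:y+h,x:x+w]).mean())
E
```

```text
new 202 y27 uphill edge dpx 1.5 downhill dpx -0.1 (px down=downhill, 3.2mm)
new 206 y13 uphill edge dpx 0.7 downhill dpx -0.0 (px down=downhill, 3.2mm)
new 210 y-0 uphill edge dpx 0.6 downhill dpx -0.1 (px down=downhill, 3.2mm)
new 214 y-14 uphill edge dpx 0.6 downhill dpx -0.1 (px down=downhill, 3.2mm)
new 218 y-28 uphill edge dpx 0.5 downhill dpx 0.2 (px down=downhill, 3.2mm)
new 222 y-42 uphill edge dpx 0.6 downhill dpx 0.1 (px down=downhill, 3.2mm)
new 226 y-55 uphill edge dpx 0.7 downhill dpx 0.1 (px down=downhill, 3.2mm)
new 230 y-68 uphill edge dpx 0.6 downhill dpx -0.2 (px down=downhill, 3.2mm)
new edge yaw 0.003 rad, bed x at y=-60 11.3, at y=0 11.5 (want 22.5) end y -68.9
t 48.4167 xh,y mm [ -67.2 -463.6] z 0.2961 yaw deg -53.7 F [-0.4 -0.2 -0.1] M [-0.02  0.16 -0.01] grip 0.0699 0.0 q [-0.15  0.12 -0.08 -0.   -1.37  0.78]
knob row 216.70454545454547
[115, 113, 114, 114, 115, 114, 113, 114, 115, 114, 115, 117, 116, 117, 119, 119, 119, 119, 119, 116, 115, 115, 115, 115, 114, 109, 82, 30, -2, -8, -7, -8, -9, -8, -11, -13, -12, -13, -6, 22, 64, 89, 94, 95, 94]
bottle 1.7396491228070174
ja 1.739010989010989
```

```bash
python3 -c "
from plant import bot
print(bot.hand_in())"
```

```text
the job is handed in; nothing more can be done
None
```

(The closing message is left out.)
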